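# Probe-path check: clamp the sampling guide and hold the dummy probe centred in its bore

## Robot

A 7-joint arm with a two-finger parallel gripper is mounted at the origin on the work surface. World frame = base frame: x ahead of the robot, y to its left, z up, the work surface at z = 0. Lengths are in m, angles in rad, forces in N, time in s.
With the tool pointing down it reaches from about 0.425 to 1.025 m from the base axis. Payload 9.4 kg.
Tool frame: the origin (TCP) lies between the finger pads; the fingertips stand 19 mm ahead of it and the grasp point (between the pads) is the TCP (robot.tcp_to_tips is the distance from the TCP to the fingertips, in m); z points along the fingers, y is the direction in which the jaws open and shut (so a half turn about z gives the same grasp; the last joint's range is limited). The gripper opens to 93 mm and grips with 3 to 60 N. Pads are 15 mm wide; open, the fingers measure 128 mm over their backs; the gripper's body (75 mm by 188 mm) begins 65 mm behind the grasp point.
Start: joints at [1.225, 0.599, -0.003, 1.599, 0.002, 0.943, -0.08], TCP at [0.193, -0.699, 0.238] pointing down, gripper open.
Joint ranges: [-2.57, 2.57], [-0.35, 1.97], [-1.29, 1.29], [0.11, 2.56], [-1.05, 4.19], [0.11, 1.86], [-2.63, 2.63]. Speed limits (rad/s): [2.22, 2.22, 3.01, 3.01, 3.14, 3.14, 3.14].

## Interface

Orientations are given as a unit quaternion [x, y, z, w].
In Python, from plant import robot, cams gives the robot as it stands. The module is installed in compiled form; this text tells all that it offers.
- The arm moves only by the tool jog_arm, never from a script. Its argument "series" is one flat list of numbers, 4 for each row, row after row: the shift along the tool's x, y, z in units of 0.03 m (1.0 is 0.03 m), then the turn about the tool's z in units of 30 degrees (1.0 is 30 degrees). A call has 1 to 10 rows; each row shifts and turns the pose as measured when the row begins, along the tool's axes as they then stand; what a row does not reach is not made up. A row lasts 1/12 s, in which the tool goes at most 41.7 mm and 7.16 degrees, less where a joint would pass 70% of its speed; a pose out of reach is approached as far as the arm can. A call with a number of a shift or a turn outside -1 to 1 is refused whole. A call with a gripper value outside its range is refused whole. "jaw" is the closure, from 0 (fully open) to 1 (shut), set as the call begins (left out, the last holds). The fingers move at their own pace and stop on an object; "grip_force" is the grip in N (left out, the last holds). Time passes only in rows, so rows that do not move let the fingers close. It gives the time, the measured TCP pose, the force and the opening at its end, in the units of the state.
- robot.state(): the state, without advancing time (a new reading comes with each control period).
- cams.camera(name): name is "scene" or "top" or "wrist"; returns the picture (480x640x3 uint8, red, green, blue); there is no depth.
- cams.camera_info(name): a dict with "vertical_fov" (degrees; the focal length in pixels is half the picture's height over the tangent of half this angle, whatever the lens; pixels are square), "cx", "cy" (the principal point, pixels), "position" and "attitude" of the camera in the world; the wrist camera has in their place "tool_from_camera" (4x4, takes a point from camera to tool coordinates, whose origin is the TCP and whose axes are the flange's). Camera axes: x right, y down, z forward; pixel columns grow to the right and rows downward; lengths in m; the calibration is good to about 2 mm. A picture is of the moment at which its call begins: read the wrist's pose just before it. camera_info takes no time and is no camera call.
- robot.sign_off(): hands the job in, once; it reports no verdict.
The state is a dict: "time": time; "joint_positions": joint angles; "joint_vel": joint speeds; "tau": joint torques, N m; "position": TCP position; "tcp_rot": TCP orientation; "force": force on the tool from outside, world axes, zero at the start; "moment": the same for the moment, N m; "finger_gap": finger opening in m.
Only numpy, scipy, OpenCV 4.12 (cv2) and the standard library are available. Lean on these libraries where they do the work, as an engineer would, in place of code of your own. Each camera call takes 0.05 s, during which the arm holds its last target.

## Task

On the check nest, swing the red-knobbed toggle clamp over centre until it rests fully down on the grey guide block. Then take the orange dummy probe out of its stand and lower it upright through the block's bore without ever touching the block with it, until the block's top face is level with the orange band on the rod. Finish still holding the probe there with the gripper, still and centred in the bore, with the clamp shut; do not let go, and leave the blue gauge and everything else on the bench where they are.

Things in the scene. Friction and masses are not known exactly. Their poses are not given: they have to be found in the camera images.
- nest: Fixed check nest: aluminium base plate 110 x 200 x 8 mm, four steel corner posts whose tops, 50 mm above the table, carry the guide block, corner lips to 64 mm. A blue clamp fork, 112 mm high and 32 mm wide, stands at y = +82 mm. Origin: on the table under the middle of the block; plate from y = -75 to +125 mm. z up; +y points from block to clamp fork.
- clamp_hinge (a point): The clamp's pivot (axis along the nest's x), at 0, +82, 100 mm in the nest's frame, i.e. 100 mm above the table and 14 mm above the top face of the guide block.
- clamp_ball (a point): Centre of the red ball knob, 20 mm across, on the end of the clamp's steel arm, 66 mm from the pivot. At the start the arm stands up and leans outward: ball about 160 mm above the table, 26 mm outward (nest's +y) of the pivot. Push it from outside towards the block (nest's -y). Shut, it lies 102 mm above the table at nest y = +16 mm; no part of the clamp is then over 27 mm above the block.
- clamp (a joint): Angle of the clamp arm, rad: about 1.95 = open (start, against its stop), 1.57 = upright, 0 = level, shut on the block. The heavy arm tips over centre: above 1.6 it falls back open, below 1.5 it falls shut by its own weight. Less than 3 N at the ball moves it.
- guide: Grey plastic guide block 60 x 90 x 36 mm (x, y, z), 0.25 kg, loose in the nest with 1 to 2 mm play, axes as the nest's. Origin: centre of its underside, 50 mm above the table. Its upright bore, 24 mm across, goes right through; a white patch marks where the clamp's pad lands.
- guide_mouth (a point): Centre of the bore at the block's top face, 86 mm above the table, at y = -20 mm in the block's frame. z is the bore's axis, up. Below the block the space is open down to the nest's base plate, 78 mm under this point.
- stand: Fixed white stand 80 x 170 mm, 108 mm high, with a rod hole 11 mm across at y = +50 and at y = -50 mm in its frame; top plate 60 mm wide in x and 10 mm thick; end walls at y = -79 and +79 mm. Origin: centre of its underside; z up. Either hole may have the orange probe.
- probe: Orange dummy probe, about 0.08 kg, upright in the stand: square handle 20 x 20 mm, 40 mm high, on a steel rod 8 mm across that runs 100 mm down from the handle's underside, which rests on the stand's top. Origin: centre of the handle (128 mm above the table at the start), z up along the rod, x and y square to the handle's faces and along the stand's x and y.
- probe_band (a point): Middle of the orange band, 16 mm long, on the rod: 60 mm below the handle's centre, on the axis.
- probe_tip (a point): Lower end of the rod, 120 mm below the handle's centre, on the axis.
- spare: Blue gauge, the same shape and size as the orange probe, in the stand's other hole, 100 mm from it. Leave it. Origin: centre of its handle.
- jar: Specimen jar with yellow cap, 60 mm across, 75 mm high. Origin: centre of its underside. Leave it.
- wash: Clear bottle with red cap, 64 mm across, 150 mm high. Origin: centre of its underside. Leave it.
- dish: Clear closed dish, 90 mm across, 16 mm high. Origin: centre of its underside. Leave it.
- timer: White timer box 60 x 75 x 30 mm. Origin: centre of its underside. Leave it.
- slidebox: Blue slide box 90 x 170 x 35 mm. Origin: centre of its underside. Leave it.

How it is judged:
On the way, in this order (a step that is already met when the one before it is completed fails the run):
1. the clamp arm is down on the guide block, the probe still in its stand (value of joint clamp below 0.1 rad and contact force between probe and the fingers below 0.2 N and height (world z) of probe_tip below 0.03 m), for 0.2 s.
2. the probe is lifted clear of its stand, the clamp still shut (height (world z) of probe_tip above 0.112 m and value of joint clamp below 0.1 rad), for 0.1 s.
At the end, for the whole second after the job is handed in: Clamp shut on the block (within 0.1 rad of level), block within 5 mm of its start; the probe gripped, still, touching neither block nor nest, the block's top face within the 16 mm band (band's middle within 8 mm), band and tip each within 5 mm of the bore's axis seen from above (value of joint clamp below 0.1 rad and z of probe_band in the frame of guide_mouth between -0.008 and 0.008 m and horizontal distance between each of probe_band, probe_tip and guide_mouth below 0.005 m and linear speed of probe below 0.01 m/s and contact force between probe and the fingers above 1 N and contact force between probe and guide below 0.1 N and contact force between probe and nest below 0.1 N and distance of guide from where it was at the start of the episode below 0.005 m); the arm keeps its last pose, push and grip.
It fails at once if the probe touches the guide block (contact force between probe and guide above 0.1 N).
It fails at once if the guide block is pushed out of place (distance of guide from where it was at the start of the episode above 0.005 m).
It fails at once if the blue gauge or another thing on the bench is moved (distance of any of spare, jar, wash, dish, timer, slidebox from where it was at the start of the episode above 0.02 m).
It also fails if it takes over 64 s, if anything falls off the work surface, if the arm or the gripper's body presses on something with over 40 N, if the wrist force passes 120 N, or if a joint passes its speed limit or range.

## Working session

There is one attempt and no reset: what is moved stays moved. The work goes in short steps, Python scripts to look and compute and a tool call to move; the robot and the scene stay as the last step left them, time stands still between calls to the robot, and variables do not carry over. Pictures are saved under pics/ and viewed, and the job is handed in when it is done.

Besides the shell and the picture viewer there is one more tool, called after "Call:" by a JSON object that holds its "op" and its "data". jog_arm: Moves the arm, as the interface text tells. Shifts and turns lie within -1 to 1; 1 stands for 0.03 m of shift or 30 degrees of turn. Its arguments: {"type":"object","properties":{"series":{"type":"array","items":{"type":"number","minimum":-1,"maximum":1}},"jaw":{"type":"number"},"grip_force":{"type":"number"}},"required":["series"]}

```bash
mkdir -p pics; python3 - <<'E'
from plant import robot,cams
import cv2
s=robot.state();print({k:(v if not hasattr(v,'round') else v) for k,v in s.items()})
for n in("scene","top","wrist"):
    print(n,cams.camera_info(n)); cv2.imwrite(f"pics/a_{n}.png",cams.camera(n)[:,:,::-1])
E
```

```text
{'time': 0.0, 'joint_positions': array([ 1.2252813 ,  0.60011067, -0.00252302,  1.60017091,  0.00182612,
        0.94288742, -0.0798125 ]), 'joint_vel': array([ 0.00015135, -0.00121273,  0.00095736, -0.00143828, -0.00095058,
       -0.00019134, -0.00109058]), 'tau': array([ 1.88915787e-03, -7.65037823e+01,  1.49763811e+00, -2.52340186e+01,
       -5.24856022e-02,  1.66827359e-02,  1.36918893e-04]), 'position': array([ 0.19238932, -0.69850929,  0.23675604]), 'tcp_rot': array([ 9.90977597e-01,  1.34025305e-01, -1.92386998e-04, -7.63615092e-04]), 'force': array([-0.24769509, -0.02232171,  0.16548946]), 'moment': array([ 0.02901063, -0.01581209,  0.06738172]), 'finger_gap': 0.09266747789298024}
scene {'vertical_fov': 50.4151143025066, 'cx': 314.089409989777, 'cy': 244.50880103852973, 'position': array([ 1.49679576, -0.31101044,  0.92554377]), 'attitude': array([ 0.74858406,  0.51644154, -0.24426628, -0.33651749])}
top {'vertical_fov': 44.28912305825852, 'cx': 324.05010830032467, 'cy': 234.9503725382056, 'position': array([0.35451843, 0.01542471, 1.53105151]), 'attitude': array([-0.69709973,  0.71244287, -0.05768758,  0.05611828])}
wrist {'vertical_fov': 61.68631231116344, 'cx': 312.97550570040676, 'cy': 238.38902827468254, 'tool_from_camera': array([[ 8.35781500e-04, -9.60599310e-01, -2.77935726e-01,
         7.65035419e-02],
       [ 9.99999648e-01,  7.80624277e-04,  3.09114863e-04,
         1.98733750e-04],
       [-7.99721482e-05, -2.77935887e-01,  9.60599623e-01,
        -1.47966395e-01],
       [ 0.00000000e+00,  0.00000000e+00,  0.00000000e+00,
         1.00000000e+00]])}
```

View pics/a_scene.png

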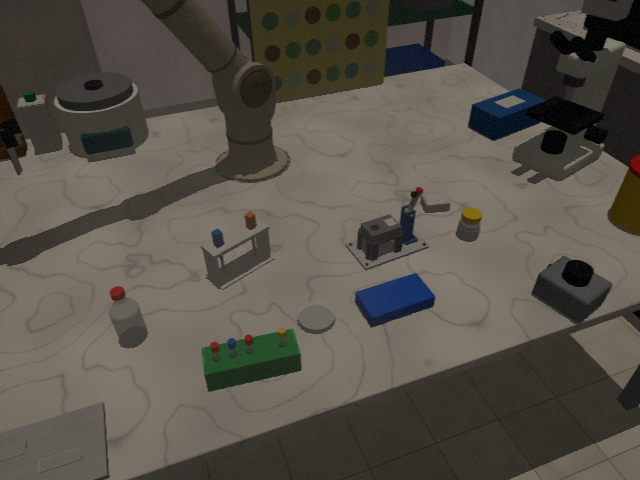

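View pics/a_top.png

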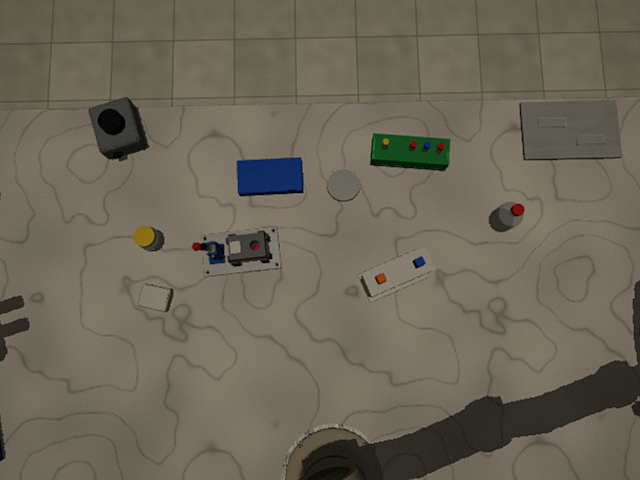

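View pics/a_wrist.png

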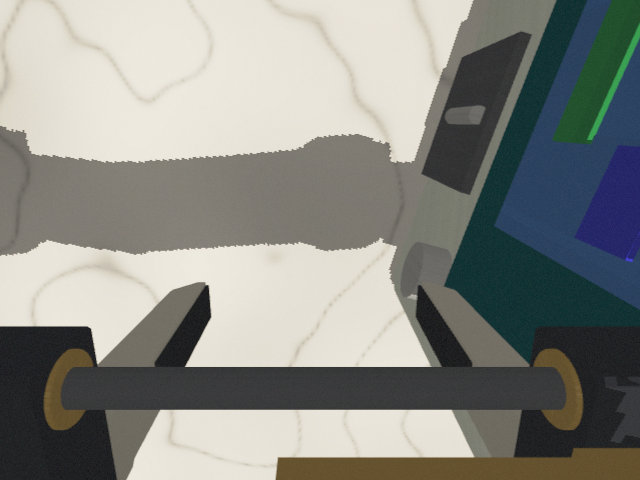

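The top view shows the nest at about (242,250), its red ball at (196,246), the orange handle at (381,279) and the blue one at (419,262). I'll write helpers and zoom in.

```bash
cat > h.py <<'E'
import numpy as np, cv2
from plant import robot,cams
from scipy.spatial.transform import Rotation as R
def pose(n,s=None):
    i=cams.camera_info(n)
    f=240/np.tan(np.radians(i['vertical_fov'])/2)
    if n=='wrist':
        s=s or robot.state()
        T=np.eye(4);T[:3,:3]=R.from_quat(s['tcp_rot']).as_matrix();T[:3,3]=s['position']
        T=T@i['tool_from_camera'];Rm,p=T[:3,:3],T[:3,3]
    else: Rm,p=R.from_quat(i['attitude']).as_matrix(),i['position']
    return f,i['cx'],i['cy'],Rm,p
def ray(n,uv,P=None):
    f,cx,cy,Rm,p=P or pose(n); d=Rm@np.array([(uv[0]-cx)/f,(uv[1]-cy)/f,1]);return p,d/np.linalg.norm(d)
def onz(n,uv,z,P=None):
    p,d=ray(n,uv,P);return p+d*(z-p[2])/d[2]
def proj(n,X,P=None):
    f,cx,cy,Rm,p=P or pose(n);c=Rm.T@(np.array(X)-p);return np.array([cx+f*c[0]/c[2],cy+f*c[1]/c[2]])
def tri(rays):
    A=0;b=0
    for p,d in rays:
        M=np.eye(3)-np.outer(d,d);A=A+M;b=b+M@p
    return np.linalg.solve(A,b)
def mask(im,kind):
    h=cv2.cvtColor(im,cv2.COLOR_RGB2HSV);H,S,V=h[...,0],h[...,1],h[...,2]
    if kind=='orange': return ((H>=5)&(H<=13)&(S>150)&(V>90)).astype('uint8')
    if kind=='blue': return ((H>100)&(H<125)&(S>130)&(V>50)).astype('uint8')
    if kind=='red': return (((H<5)|(H>174))&(S>150)&(V>60)).astype('uint8')
def blobs(m,amin=8):
    n,_,st,c=cv2.connectedComponentsWithStats(m)
    return [(c[i].round(1).tolist(),st[i].tolist()) for i in range(1,n) if st[i][4]>=amin]
E
python3 - <<'E'
from h import *
t=cv2.imread('pics/a_top.png');s=cv2.imread('pics/a_scene.png')
for n,im in(('top',t),('scene',s)):
    for k in('orange','blue','red'): print(n,k,blobs(mask(im[:,:,::-1],k)))
cv2.imwrite('pics/b1.png',cv2.resize(t[215:305,180:440],None,fx=3,fy=3,interpolation=cv2.INTER_CUBIC))
cv2.imwrite('pics/b2.png',cv2.resize(s[180:300,190:450],None,fx=3,fy=3,interpolation=cv2.INTER_CUBIC))
E
```

```text
top orange [([380.9, 277.9], [376, 274, 10, 9, 62])]
top blue [([426.9, 144.6], [424, 142, 7, 6, 31]), ([269.4, 175.3], [237, 158, 66, 36, 2122]), ([210.6, 242.8], [207, 242, 9, 3, 16]), ([211.7, 253.4], [207, 252, 10, 3, 18]), ([215.7, 260.7], [210, 257, 15, 7, 53]), ([419.5, 261.5], [415, 257, 10, 10, 64])]
top red [([413.1, 143.6], [411, 141, 5, 6, 27]), ([440.7, 145.7], [438, 143, 6, 6, 29]), ([517.7, 209.1], [512, 204, 12, 12, 108]), ([195.8, 246.0], [192, 243, 8, 8, 47]), ([256.2, 246.6], [254, 244, 6, 6, 23])]
scene orange [([249.4, 214.3], [245, 212, 10, 6, 34])]
scene blue [([508.7, 103.2], [473, 89, 73, 29, 834]), ([410.8, 211.2], [408, 210, 6, 3, 8]), ([216.2, 231.8], [212, 229, 9, 6, 32]), ([410.9, 240.2], [404, 237, 13, 7, 29]), ([394.6, 296.2], [356, 273, 79, 49, 2071]), ([231.0, 340.9], [228, 338, 7, 6, 35])]
scene red [([635.4, 163.4], [630, 155, 10, 19, 137]), ([418.9, 189.7], [416, 187, 7, 6, 33]), ([116.3, 291.0], [110, 286, 13, 10, 97]), ([248.2, 337.8], [245, 335, 7, 8, 38]), ([213.9, 344.7], [211, 342, 7, 7, 38])]
```

View pics/b1.png

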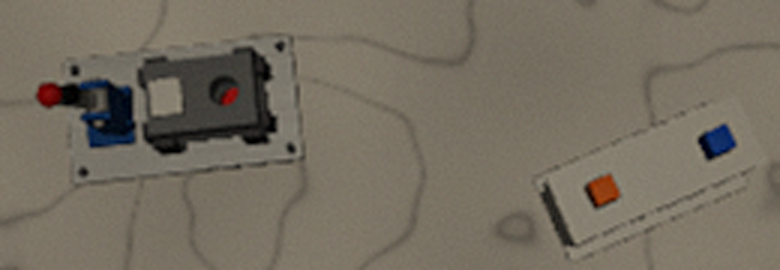

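View pics/b2.png

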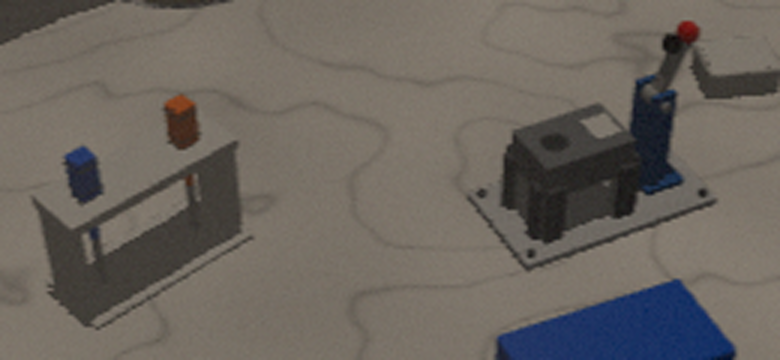

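```bash
python3 - <<'E'
from h import *
np.set_printoptions(precision=4,suppress=True)
o=onz('top',(380.9,277.9),.148);b=onz('top',(419.5,261.5),.148)
print('orange',o,'blue',b,np.linalg.norm(o-b),'ang',np.degrees(np.arctan2(*(o-b)[1::-1])))
ball=onz('top',(195.8,246),.16);print('ball',ball, 'tri',tri([ray('top',(195.8,246)),ray('scene',(418.9,189.7))]))
print('orange tri',tri([ray('top',(380.9,277.9)),ray('scene',(249,211.5))]))
# plate corners from crop b1 (px/3 + offset)
c=[(66,66),(290,36),(303,157),(75,184)]
C=np.array([onz('top',(180+(x+.5)/3-.5,215+(y+.5)/3-.5),.008) for x,y in c]);print(C)
# order: left-top(+y,+x), right-top(-y,+x), right-bottom, left-bottom
ey=(C[0]-C[1]+C[3]-C[2]);print('len',[np.linalg.norm(C[i]-C[(i+1)%4]) for i in range(4)])
yaw=np.arctan2(-ey[0],ey[1]);print('yaw',np.degrees(yaw))
Y=np.array([-np.sin(yaw),np.cos(yaw),0]);cen=C.mean(0);org=cen-0.025*Y;org[2]=0;print('nest org',org)
print('bore',org-.02*Y,'hinge',org+.082*Y,'ballexp',org+.108*Y)
for X in(org-.02*Y+[0,0,.086],):print(proj('top',X),proj('scene',X),(proj('top',X)-[180,215])*3,(proj('scene',X)-[190,180])*3)
E
```

```text
orange [ 0.4742 -0.1214  0.148 ] blue [ 0.5109 -0.2138  0.148 ] 0.0995077817954201 ang 111.66199630276007
ball [0.5576 0.3116 0.16  ] tri [0.5578 0.3122 0.1602]
orange tri [ 0.4738 -0.1214  0.1516]
[[0.6044 0.3294 0.008 ]
 [0.6267 0.1339 0.008 ]
 [0.5203 0.1236 0.008 ]
 [0.5012 0.3204 0.008 ]]
len [np.float64(0.19670510795900167), np.float64(0.10696589554985507), np.float64(0.19771729289790718), np.float64(0.10364678022491955)]
yaw 6.028058338341898
nest org [0.5658 0.202  0.    ]
bore [0.5679 0.1821 0.    ] hinge [0.5572 0.2835 0.    ] ballexp [0.5544 0.3094 0.    ]
[254.5867 245.002 ] [373.2438 225.7593] [223.76    90.0059] [549.7313 137.2778]
```

Call:
{"op": "jog_arm", "data": {"series": [0.9,-0.4,-0.1,0,0.9,-0.4,-0.1,0,0.9,-0.4,-0.1,0,0.9,-0.4,-0.1,0,0.9,-0.4,-0.1,0,0.9,-0.4,-0.1,0,0.9,-0.4,-0.1,0,0.9,-0.4,-0.1,0,0.9,-0.4,-0.1,0,0.9,-0.4,-0.1,0], "jaw": 1, "grip_force": 20}}

```text
time: 0.98
position: [0.4207, -0.5088, 0.2628]
tcp_rot: [0.992, 0.126, -0.004, -0.003]
force: [0.3, -0.4, -0.9]
finger_gap: 0.031
```

Call:
{"op": "jog_arm", "data": {"series": [0.4,-1,0,0,0.4,-1,0,0,0.4,-1,0,0,0.4,-1,0,0,0.4,-1,0,0,0.4,-1,0,0,0.4,-1,0,0,0.4,-1,0,0,0.4,-1,0,0,0.4,-1,0,0]}}

```text
time: 1.82
position: [0.4656, -0.1736, 0.2622]
tcp_rot: [0.992, 0.128, -0.003, -0.003]
force: [1.9, 0.5, 0.7]
finger_gap: 0.0007
```

Call:
{"op": "jog_arm", "data": {"series": [0.4,-1,0,0,0.4,-1,0,0,0.4,-1,0,0,0,0,0,0]}}

```text
time: 2.15
position: [0.4777, -0.0665, 0.2628]
tcp_rot: [0.991, 0.131, -0.003, -0.004]
force: [-0.6, -0.4, -0.8]
finger_gap: 0.0008
```

```bash
python3 - <<'E'
from h import *
s=robot.state();print(s['time'],s['position'],R.from_quat(s['tcp_rot']).as_matrix().round(3))
im=cams.camera('wrist');cv2.imwrite('pics/c1.png',im[:,:,::-1])
P=pose('wrist',s)
for k in('orange','blue'):
  for c,st in blobs(mask(im,k),80): print(k,c,st,onz('wrist',c,.148,P))
E
```

```text
2.15 [ 0.47769998 -0.06645521  0.26276677] [[ 0.966  0.26  -0.007]
 [ 0.26  -0.965  0.006]
 [-0.005 -0.008 -1.   ]]
orange [389.1, 252.7] [371, 233, 36, 40, 1067] [ 0.48135412 -0.11898267  0.148     ]
blue [516.6, 229.7] [505, 218, 38, 33, 503] [ 0.51947893 -0.19658412  0.148     ]
blue [536.8, 240.9] [520, 226, 34, 31, 926] [ 0.51576674 -0.21289648  0.148     ]
```

View pics/c1.png

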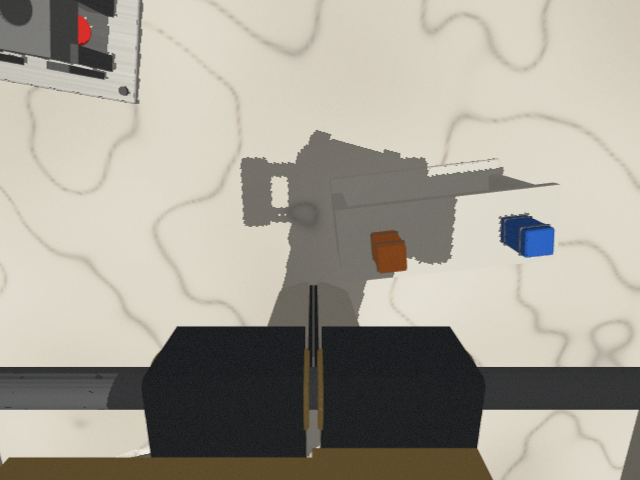

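Call:
{"op": "jog_arm", "data": {"series": [0.47,-1,0,0,0.47,-1,0,0,0.47,-1,0,0,0.47,-1,0,0,0.47,-1,0,0,0.47,-1,0,0,0.47,-1,0,0,0.47,-1,0,0,0.47,-1,0,0,0.47,-1,0,0]}}

```text
time: 3.03
position: [0.5432, 0.2493, 0.2615]
tcp_rot: [0.993, 0.117, -0.004, 0.002]
force: [1.1, -0.4, 0.4]
finger_gap: 0.0005
```

Call:
{"op": "jog_arm", "data": {"series": [0.47,-1,0,0,0.47,-1,0,0,0.47,-1,0,0,0,0,0,0.1,0,0,0,0.1,0,0,0,0.1,0,0,0,0]}}

```text
time: 3.62
position: [0.5689, 0.3517, 0.257]
tcp_rot: [0.999, 0.036, -0.005, 0.003]
force: [0.8, 0.2, -0.7]
finger_gap: 0.0005
```

```bash
python3 - <<'E'
from h import *
s=robot.state();print(s['time'],s['position'],R.from_quat(s['tcp_rot']).as_matrix().round(3))
im=cams.camera('wrist');cv2.imwrite('pics/d1.png',im[:,:,::-1])
P=pose('wrist',s)
for k in('red',):
  for c,st in blobs(mask(im,k),80): print(k,c,st,onz('wrist',c,.16,P))
E
```

```text
3.6167 [0.56891702 0.35170798 0.25701326] [[ 0.997  0.072 -0.01 ]
 [ 0.072 -0.997 -0.006]
 [-0.011  0.006 -1.   ]]
red [374.4, 263.7] [359, 249, 32, 30, 724] [0.55939289 0.31017493 0.16      ]
```

View pics/d1.png

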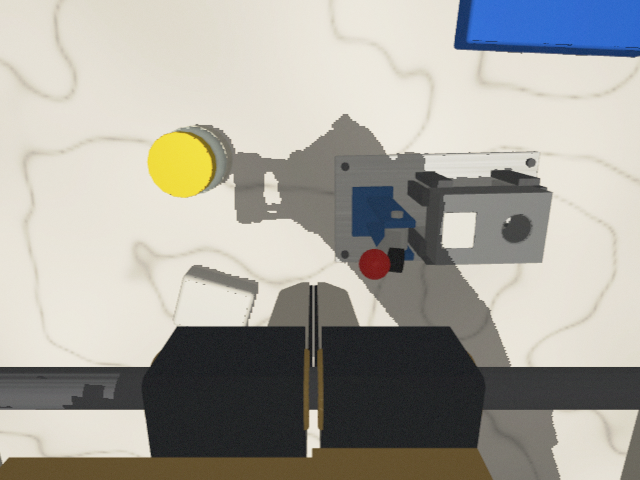

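Call:
{"op": "jog_arm", "data": {"series": [-0.5,-0.3,0.4,0,0,0,0.8,0,0,0,0.8,0,0,0,0.7,0,0,0,0.4,0,0,0,0,0]}}

```text
time: 4.17
position: [0.5566, 0.3526, 0.1623]
tcp_rot: [0.999, 0.04, -0.003, 0.003]
force: [-0.2, 0.0, -0.3]
finger_gap: 0.0004
```

```bash
python3 - <<'E'
from h import *
s=robot.state();print(s['time'],s['position'],R.from_quat(s['tcp_rot']).as_matrix().round(3),s['force'])
im=cams.camera('wrist');cv2.imwrite('pics/d2.png',im[:,:,::-1])
P=pose('wrist',s)
for c,st in blobs(mask(im,'red'),80): print(c,st,onz('wrist',c,.16,P))
E
```

```text
4.1667 [0.55662851 0.3526391  0.16232748] [[ 0.997  0.079 -0.006]
 [ 0.079 -0.997 -0.006]
 [-0.006  0.006 -1.   ]] [-0.15854364  0.04155233 -0.27510175]
[414.9, 311.4] [391, 293, 50, 34, 1358] [0.56171611 0.31051836 0.16      ]
```

View pics/d2.png

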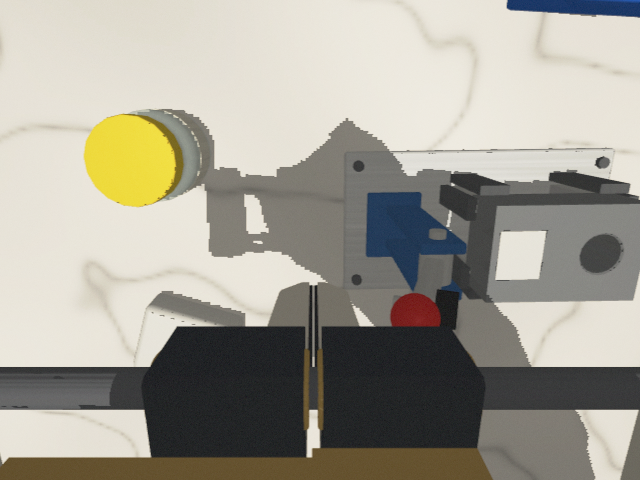

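Call:
{"op": "jog_arm", "data": {"series": [0,0.2,0,0,0,0.2,0,0,0,0.2,0,0,0,0.2,0,0,0,0.2,0,0,0,0.2,0,0,0,0.2,0,0,0,0.1,0,0,0,0,0,0]}}

```text
time: 4.97
position: [0.5646, 0.3028, 0.1701]
tcp_rot: [0.999, 0.039, 0.002, 0.0]
force: [0.2, -0.3, -0.6]
finger_gap: 0.0009
```

```bash
python3 - <<'E'
from h import *
s=robot.state();print(s['time'],s['position'],s['force'])
im=cams.camera('wrist');cv2.imwrite('pics/d3.png',im[:,:,::-1])
E
```

```text
4.9667 [0.56458297 0.3027681  0.17013062] [ 0.1805435  -0.27250012 -0.60416999]
```

View pics/d3.png

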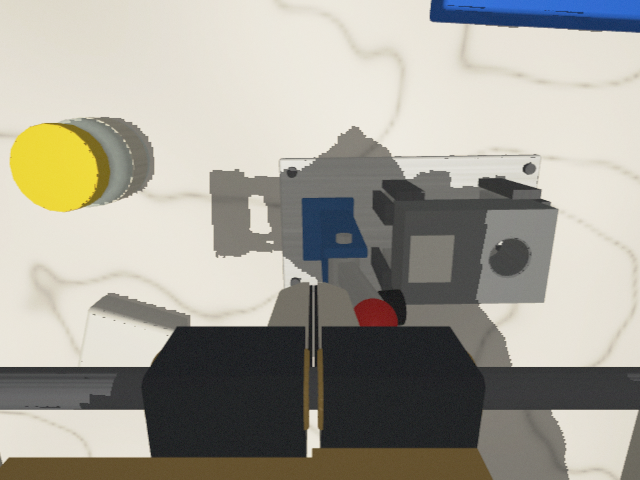

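Call:
{"op": "jog_arm", "data": {"series": [-0.2,0.2,0.1,0,0,0.2,0,0,0,0,0,0,0,0,0,0]}}

```text
time: 5.35
position: [0.5583, 0.2892, 0.1659]
tcp_rot: [0.999, 0.04, 0.001, 0.001]
force: [-0.0, 0.2, 0.1]
finger_gap: 0.0007
```

```bash
python3 - <<'E'
from h import *
s=robot.state();print(s['time'],s['position'],s['force'])
im=cams.camera('wrist');cv2.imwrite('pics/d4.png',im[:,:,::-1])
im=cams.camera('scene');cv2.imwrite('pics/d4s.png',cv2.resize(im[150:280,320:480,::-1],None,fx=4,fy=4))
E
```

```text
5.35 [0.55832547 0.28918245 0.16593106] [-0.01775888  0.18360229  0.13989207]
```

View pics/d4.png

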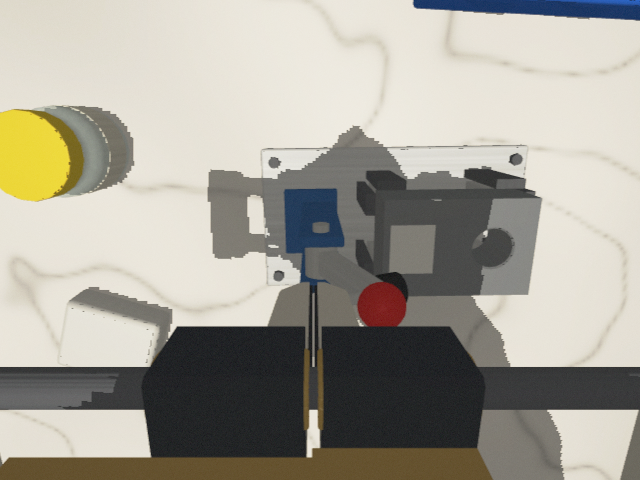

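View pics/d4s.png

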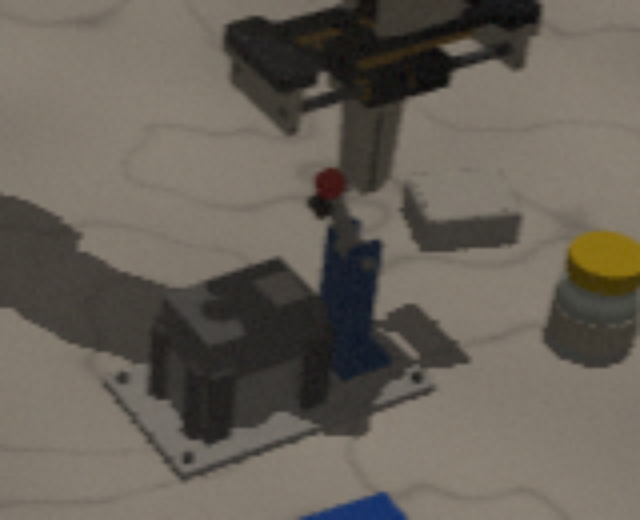

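The ball (wrist pixel 381,305) is now inward of the fork and clear of the finger, so it has tipped past centre and is falling. I'll back off upward, away from the clamp, and wait.

Call:
{"op": "jog_arm", "data": {"series": [0,0,-0.5,0,0,0,-0.8,0,0,0,-0.8,0,0,0,-0.8,0,0,0,-0.5,0,0,0,0,0,0,0,0,0]}}

```text
time: 6.03
position: [0.5576, 0.2908, 0.2706]
tcp_rot: [0.999, 0.041, -0.001, 0.001]
force: [0.1, -0.6, -0.9]
finger_gap: 0.0009
```

```bash
python3 - <<'E'
from h import *
s=robot.state();print(s['time'],s['position'],s['force'])
im=cams.camera('wrist');cv2.imwrite('pics/d5.png',im[:,:,::-1])
im=cams.camera('scene');cv2.imwrite('pics/d5s.png',cv2.resize(im[150:280,320:480,::-1],None,fx=4,fy=4))
E
```

```text
6.0333 [0.55757439 0.29080033 0.27063865] [ 0.13279481 -0.59979459 -0.87060971]
```

View pics/d5.png

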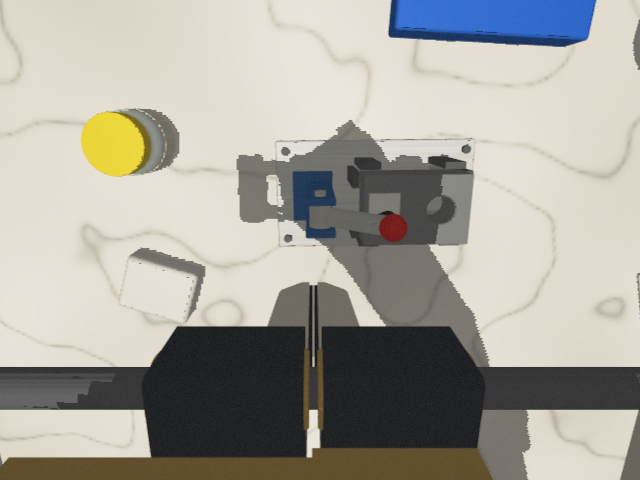

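View pics/d5s.png

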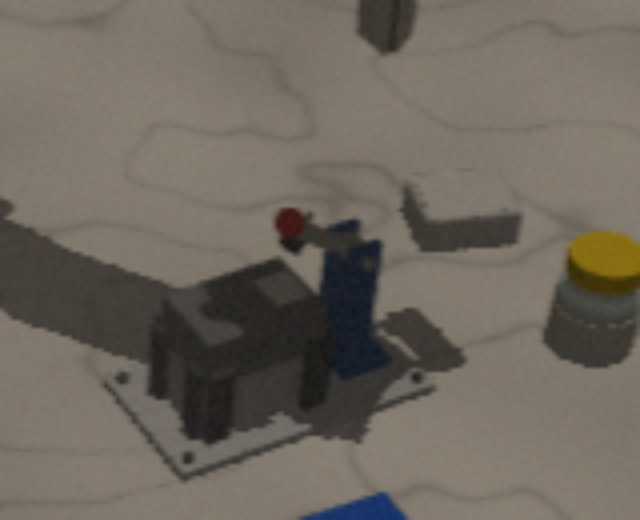

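Call:
{"op": "jog_arm", "data": {"series": [0,0.6,0,0,0,0.8,0,0,0,0.8,0,0,0,0.8,0,0,0,0.5,0,0,0,0,0,0,0,0,0,0]}}

```text
time: 6.72
position: [0.5622, 0.1829, 0.2601]
tcp_rot: [0.999, 0.043, -0.008, 0.004]
force: [-1.2, 0.8, -0.5]
finger_gap: 0.0005
```

```bash
python3 - <<'E'
from h import *
s=robot.state();print(s['time'],s['position'],s['force'])
im=cams.camera('wrist');cv2.imwrite('pics/d6.png',im[:,:,::-1])
im=cams.camera('scene');cv2.imwrite('pics/d6s.png',cv2.resize(im[150:280,320:480,::-1],None,fx=4,fy=4))
E
```

```text
6.7167 [0.56218784 0.18288791 0.26013921] [-1.20876523  0.7576554  -0.49771038]
```

View pics/d6.png

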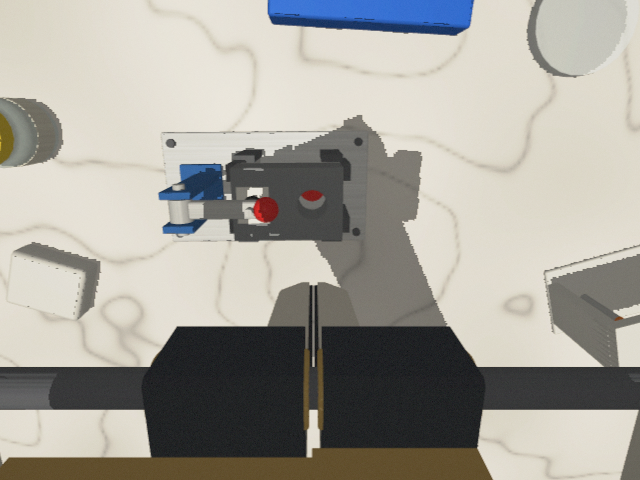

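View pics/d6s.png

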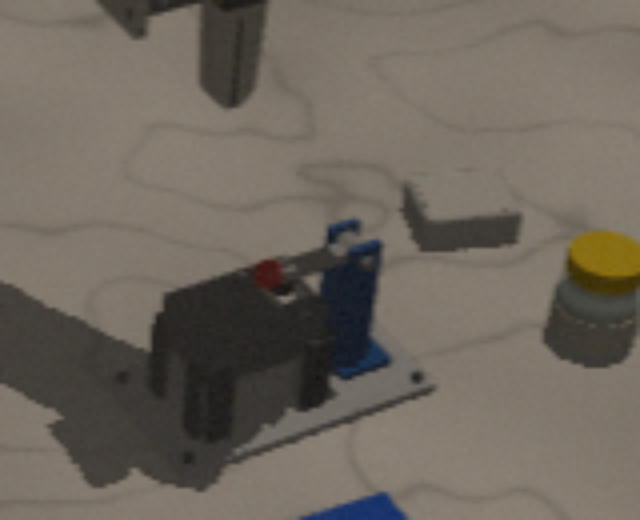

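```bash
python3 - <<'E'
from h import *
np.set_printoptions(precision=4,suppress=True)
s=robot.state()
im=cams.camera('wrist');cv2.imwrite('pics/e1.png',cv2.resize(im[150:250,220:370,::-1],None,fx=5,fy=5,interpolation=cv2.INTER_CUBIC))
P=pose('wrist',s);sc=cams.camera('scene')
r=blobs(mask(im,'red'),40);print(r);q=blobs(mask(sc,'red'),15);print(q)
for c,st in r: print(onz('wrist',c,.102,P),onz('wrist',c,.0085,P))
cs=[c for c,_ in q if 370<c[0]<400]
for c in cs: print('tri',tri([ray('wrist',r[0][0],P),ray('scene',c)]))
E
```

```text
[([312.7, 195.2], [303, 190, 21, 11, 158]), ([266.7, 209.2], [255, 197, 25, 25, 487])]
[([635.4, 163.4], [630, 155, 10, 19, 140]), ([386.8, 217.9], [384, 215, 6, 7, 28]), ([116.2, 291.2], [110, 286, 13, 11, 100]), ([247.9, 337.5], [245, 335, 7, 6, 35]), ([213.9, 344.6], [211, 342, 7, 6, 37])]
[0.5823 0.1843 0.102 ] [0.5644 0.1821 0.0085]
[0.5682 0.2189 0.102 ] [0.546  0.2273 0.0085]
tri [0.5941 0.1934 0.1311]
```

View pics/e1.png

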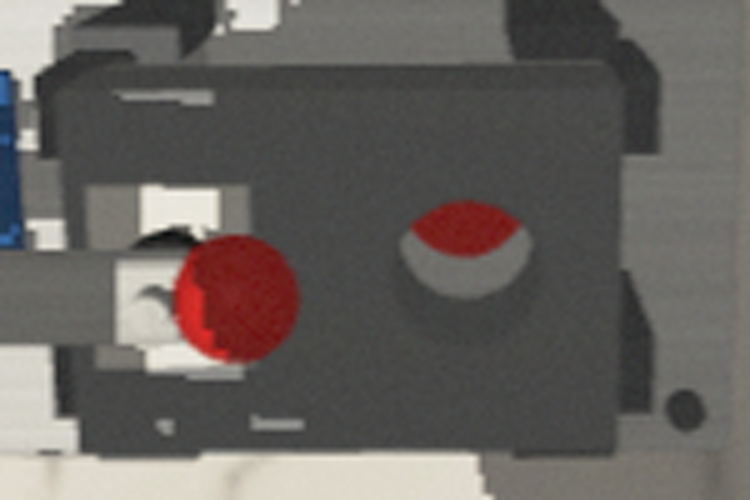

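```bash
python3 - <<'E'
from h import *
np.set_printoptions(precision=4,suppress=True)
s=robot.state();P=pose('wrist',s)
ims=[cams.camera('wrist') for _ in range(3)]
im=np.mean(ims,0).astype(np.float32);print(robot.state()['position']-s['position'])
np.save('e.npy',im)
c=im[180:235,285:350]
c=np.clip((c-40)*5,0,255).astype('uint8')
cv2.imwrite('pics/e2.png',cv2.resize(c[:,:,::-1],None,fx=10,fy=10,interpolation=cv2.INTER_CUBIC))
print(onz('wrist',(313.2,204.2),.086,P),[ (onz('wrist',(180,0),.086,P))])
for X in([.5679,.1821,.086],[.5679,.1821,.05]):print(proj('wrist',X,P),(proj('wrist',X,P)-[285,180])*10)
E
```

```text
[ 0.0001 -0.0003  0.0003]
[0.572  0.1838 0.086 ] [array([0.7103, 0.2908, 0.086 ])]
[314.8444 209.2933] [298.4445 292.9329]
[314.422  200.4186] [294.2197 204.1858]
```

View pics/e2.png

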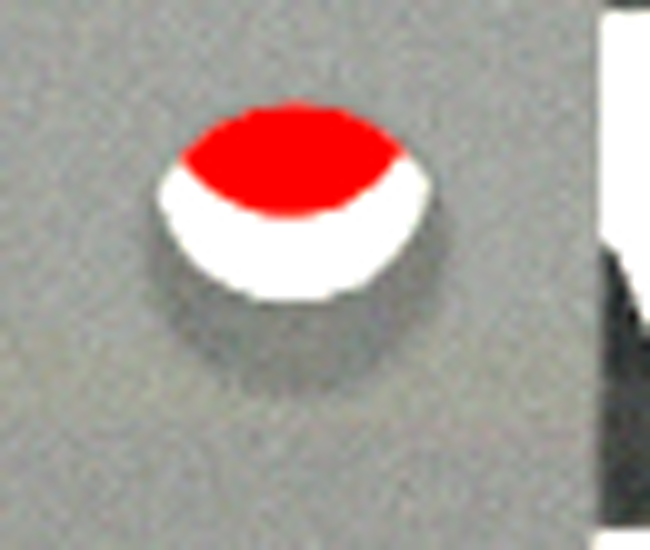

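Call:
{"op": "jog_arm", "data": {"series": [-0.37,0.98,0,0,-0.37,0.98,0,0,-0.37,0.98,0,0,-0.37,0.98,0,0,-0.37,0.98,0,0,-0.37,0.98,0,0,-0.37,0.98,0,0,-0.37,0.98,0,0,-0.37,0.98,0,0,-0.37,0.98,0,0], "jaw": 0}}

```text
time: 7.9
position: [0.4799, -0.1162, 0.2641]
tcp_rot: [0.998, 0.056, -0.004, 0.001]
force: [1.0, 0.7, -0.0]
finger_gap: 0.0621
```

Call:
{"op": "jog_arm", "data": {"series": [0,0,0,-0.19,0,0,0,-0.19,0,0,0,-0.19,0,0,0,0,0,0,0,0]}}

```text
time: 8.32
position: [0.4782, -0.1234, 0.2652]
tcp_rot: [0.979, 0.204, -0.003, 0.002]
force: [-0.5, -0.6, -0.3]
finger_gap: 0.0922
```

```bash
python3 - <<'E'
from h import *
np.set_printoptions(precision=4,suppress=True)
s=robot.state();print(s['time'],s['position'],R.from_quat(s['tcp_rot']).as_matrix().round(3),s['force'])
im=cams.camera('wrist');cv2.imwrite('pics/f1.png',im[:,:,::-1])
P=pose('wrist',s)
for k in('orange','blue'):
  for c,st in blobs(mask(im,k),80): print(k,c,st,onz('wrist',c,.148,P))
E
```

```text
8.3167 [ 0.4782 -0.1234  0.2652] [[ 0.917  0.399 -0.006]
 [ 0.399 -0.917 -0.005]
 [-0.007  0.002 -1.   ]] [-0.4557 -0.6482 -0.2692]
orange [310.6, 216.4] [298, 213, 27, 7, 157] [ 0.4909 -0.1165  0.148 ]
orange [310.6, 235.3] [297, 221, 29, 30, 798] [ 0.4787 -0.1218  0.148 ]
blue [439.3, 226.6] [429, 217, 35, 30, 352] [ 0.5193 -0.1998  0.148 ]
blue [454.1, 238.7] [438, 225, 33, 29, 844] [ 0.5158 -0.2132  0.148 ]
```

View pics/f1.png

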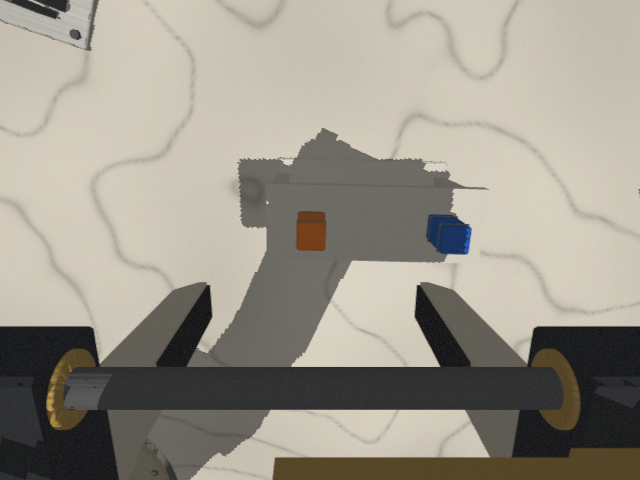

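Call:
{"op": "jog_arm", "data": {"series": [0,0,0.6,0.05,0,0,0.8,0,0,0,0.8,0,0,0,0.8,0,0,0,0.6,0,0,0,0.2,0,0,0,0,0]}}

```text
time: 8.95
position: [0.4817, -0.1207, 0.1491]
tcp_rot: [0.983, 0.183, 0.0, 0.003]
force: [0.0, -1.4, 0.1]
finger_gap: 0.0933
```

```bash
python3 - <<'E'
from h import *
np.set_printoptions(precision=4,suppress=True)
s=robot.state();print(s['time'],s['position'],R.from_quat(s['tcp_rot']).as_matrix().round(3),s['force'])
im=cams.camera('wrist');cv2.imwrite('pics/f2.png',im[:,:,::-1])
P=pose('wrist',s)
for k in('orange','blue'):
  for c,st in blobs(mask(im,k),80): print(k,c,st,onz('wrist',c,.148,P))
E
```

```text
8.95 [ 0.4817 -0.1207  0.1491] [[ 0.933  0.36   0.001]
 [ 0.36  -0.933 -0.006]
 [-0.001  0.006 -1.   ]] [ 0.0302 -1.3964  0.1109]
orange [312.0, 273.0] [293, 272, 38, 3, 107] [ 0.4994 -0.1137  0.148 ]
orange [311.7, 286.1] [290, 277, 44, 19, 757] [ 0.4942 -0.1156  0.148 ]
orange [312.2, 322.1] [289, 298, 48, 49, 2226] [ 0.4794 -0.1215  0.148 ]
blue [502.5, 279.2] [491, 268, 43, 38, 211] [ 0.5242 -0.1856  0.148 ]
blue [519.4, 292.8] [497, 274, 67, 56, 1598] [ 0.5215 -0.1948  0.148 ]
blue [549.4, 312.7] [521, 294, 60, 48, 1904] [ 0.5181 -0.2107  0.148 ]
```

View pics/f2.png

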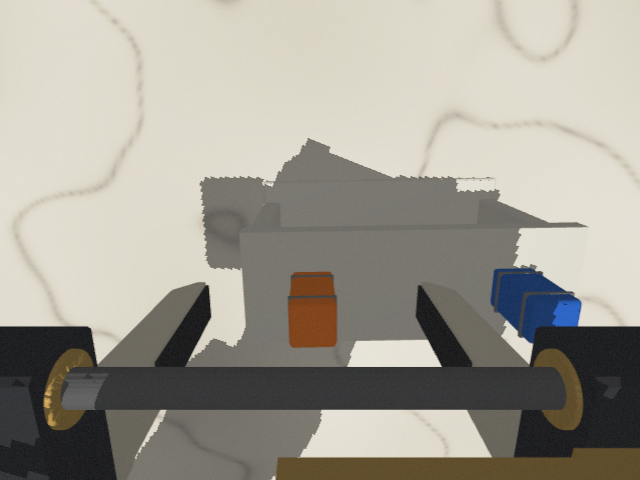

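Call:
{"op": "jog_arm", "data": {"series": [-0.08,0,0.2,0,0,0,0.2,0,0,0,0,0,0,0,0,0]}}

```text
time: 9.33
position: [0.4814, -0.1217, 0.1396]
tcp_rot: [0.983, 0.182, 0.003, 0.004]
force: [0.0, 0.5, -0.4]
finger_gap: 0.093
```

Call:
{"op": "jog_arm", "data": {"series": [0,0,0,0,0,0,0,0,0,0,0,0,0,0,0,0,0,0,0,0,0,0,0,0,0,0,0,0,0,0,0,0], "jaw": 1, "grip_force": 20}}

```text
time: 10.0
position: [0.4822, -0.1222, 0.1414]
tcp_rot: [0.983, 0.182, 0.004, 0.004]
force: [0.5, 0.3, 0.3]
finger_gap: 0.0442
```

```bash
python3 - <<'E'
from h import *
np.set_printoptions(precision=4,suppress=True)
s=robot.state();print(s['time'],s['position'],R.from_quat(s['tcp_rot']).as_matrix().round(3),s['force'],s['finger_gap'])
im=cams.camera('wrist');cv2.imwrite('pics/f3.png',im[:,:,::-1])
E
```

```text
10.0 [ 0.4822 -0.1222  0.1414] [[ 0.934  0.358  0.01 ]
 [ 0.358 -0.934 -0.007]
 [ 0.007  0.01  -1.   ]] [0.5205 0.3328 0.303 ] 0.04423637752695023
```

View pics/f3.png

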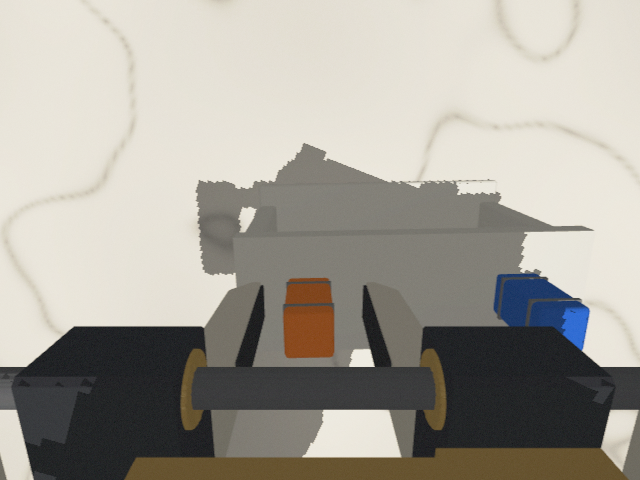

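Call:
{"op": "jog_arm", "data": {"series": [-0.08,-0.05,0.15,0,0,0,0,0,0,0,0,0]}}

```text
time: 10.3
position: [0.4792, -0.1216, 0.1363]
tcp_rot: [0.983, 0.182, 0.004, 0.004]
force: [-0.0, 0.6, 0.9]
finger_gap: 0.0199
```

```bash
python3 - <<'E'
from h import *
np.set_printoptions(precision=4,suppress=True)
s=robot.state();print(s['time'],s['position'],R.from_quat(s['tcp_rot']).as_matrix().round(3),s['force'],s['finger_gap'])
im=cams.camera('wrist');cv2.imwrite('pics/f4.png',im[:,:,::-1])
P=pose('wrist',s)
for k in('orange',):
  for c,st in blobs(mask(im,k),80): print(k,c,st,onz('wrist',c,.148,P))
E
```

```text
10.3 [ 0.4792 -0.1216  0.1363] [[ 0.934  0.358  0.01 ]
 [ 0.358 -0.934 -0.007]
 [ 0.007  0.01  -1.   ]] [-0.0175  0.606   0.9138] 0.01986897830188991
orange [312.5, 278.0] [292, 277, 41, 3, 117] [ 0.4996 -0.1136  0.148 ]
orange [312.5, 292.8] [289, 283, 49, 20, 913] [ 0.4942 -0.1157  0.148 ]
orange [313.2, 331.9] [287, 306, 53, 53, 2725] [ 0.4794 -0.1217  0.148 ]
```

View pics/f4.png

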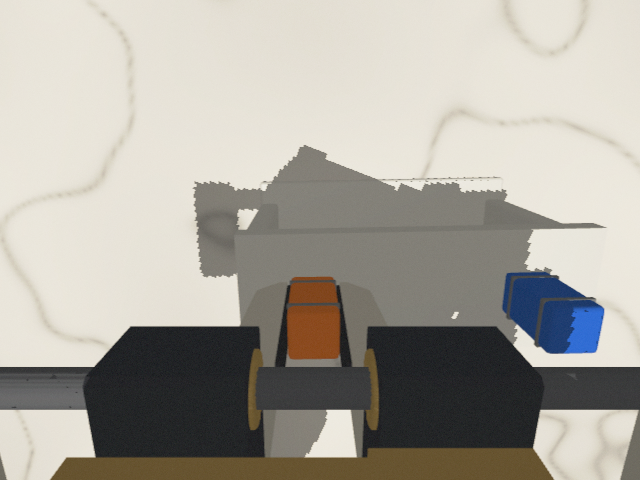

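Call:
{"op": "jog_arm", "data": {"series": [0,0,-0.3,0,0,0,-0.5,0,0.01,0,-0.6,0,0.01,0,-0.6,0,0.01,0,-0.6,0,0.01,0,-0.6,0,0,0,-0.6,0,0,0,-0.5,0,0,0,0,0], "grip_force": 35}}

```text
time: 11.1
position: [0.4787, -0.1197, 0.2751]
tcp_rot: [0.983, 0.182, 0.004, 0.004]
force: [0.3, -0.5, -1.3]
finger_gap: 0.0195
```

```bash
python3 - <<'E'
from h import *
np.set_printoptions(precision=4,suppress=True)
s=robot.state();print(s['time'],s['position'],R.from_quat(s['tcp_rot']).as_matrix().round(3),s['force'],s['finger_gap'])
im=cams.camera('wrist');cv2.imwrite('pics/g1.png',im[:,:,::-1])
im=cams.camera('scene');cv2.imwrite('pics/g1s.png',cv2.resize(im[140:290,190:430,::-1],None,fx=3,fy=3))
E
```

```text
11.1 [ 0.4787 -0.1197  0.2751] [[ 0.933  0.359  0.01 ]
 [ 0.359 -0.933 -0.007]
 [ 0.007  0.01  -1.   ]] [ 0.2688 -0.4732 -1.3452] 0.019539998865086824
```

View pics/g1.png

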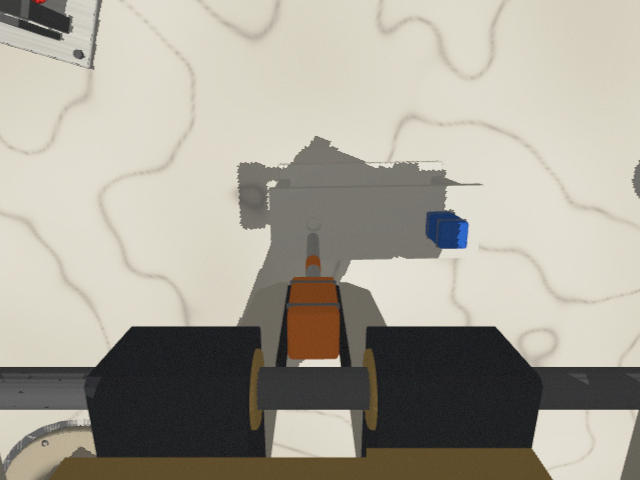

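View pics/g1s.png

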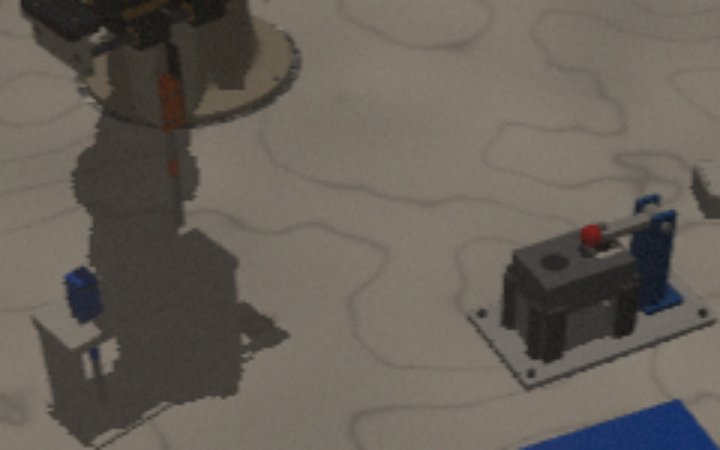

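Call:
{"op": "jog_arm", "data": {"series": [0.65,-0.83,0,0,0.65,-0.83,0,0,0.65,-0.83,0,0,0.65,-0.83,0,0,0.65,-0.83,0,0,0.65,-0.83,0,0,0.65,-0.83,0,0,0.65,-0.83,0,0,0.65,-0.83,0,0,0,0,0,0]}}

```text
time: 12.03
position: [0.5591, 0.161, 0.258]
tcp_rot: [0.984, 0.178, -0.006, 0.003]
force: [0.2, 0.5, 0.4]
finger_gap: 0.0193
```

```bash
python3 - <<'E'
from h import *
np.set_printoptions(precision=4,suppress=True)
s=robot.state();print(s['time'],s['position'],R.from_quat(s['tcp_rot']).as_matrix().round(3),s['force'],s['finger_gap'])
im=cams.camera('wrist');cv2.imwrite('pics/g2.png',im[:,:,::-1])
E
```

```text
12.0333 [0.5591 0.161  0.258 ] [[ 0.936  0.351 -0.011]
 [ 0.351 -0.936 -0.009]
 [-0.014  0.005 -1.   ]] [0.2314 0.4779 0.3706] 0.019308509585109334
```

View pics/g2.png

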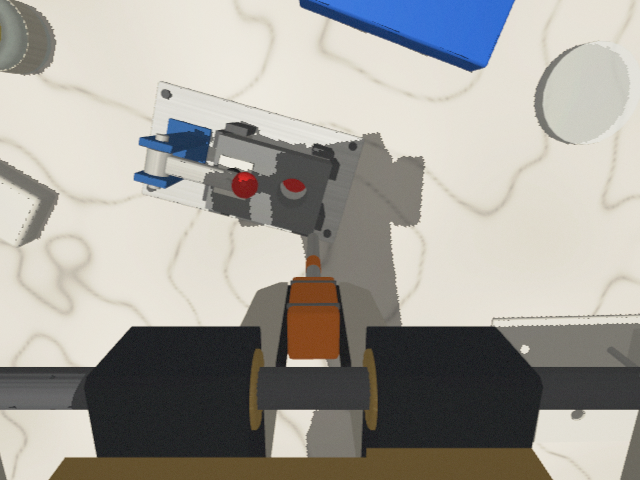

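```bash
python3 - <<'E'
from h import *
np.set_printoptions(precision=4,suppress=True)
s=robot.state();P=pose('wrist',s)
im=np.mean([cams.camera('wrist') for _ in range(2)],0).astype(np.float32)
c=np.clip((im[160:260,265:345]-30)*3.5,0,255).astype('uint8')
cv2.imwrite('pics/g3.png',cv2.resize(c[:,:,::-1],None,fx=6,fy=6,interpolation=cv2.INTER_CUBIC))
print(robot.state()['position'],s['position'])
T=R.from_quat(s['tcp_rot']).as_matrix()
for z in(.128,): print('tip pred',proj('wrist',s['position']+T@[0,0,z],P))
E
```

```text
[0.5579 0.1537 0.2581] [0.5582 0.158  0.2575]
tip pred [312.6629 233.8461]
```

View pics/g3.png

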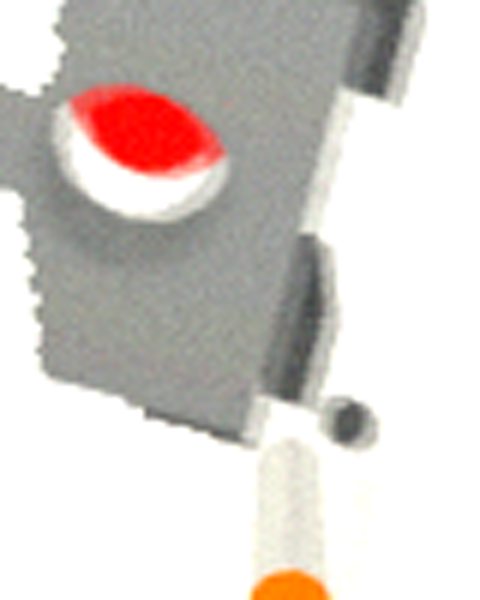

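Call:
{"op": "jog_arm", "data": {"series": [0,0,0,0,0,0,0,0]}}

```text
time: 12.35
position: [0.5571, 0.1507, 0.2571]
tcp_rot: [0.985, 0.174, -0.009, 0.006]
force: [-1.0, 0.6, -1.1]
finger_gap: 0.0193
```

```bash
cat > m.py <<'E'
from h import *
import sys
np.set_printoptions(precision=4,suppress=True)
name=sys.argv[1]; x0,y0,x1,y1=map(int,sys.argv[2:6])
s=robot.state();P=pose('wrist',s)
im=cams.camera('wrist');s2=robot.state()
np.savez('last.npz',im=im,pos=s['position'],q=s['tcp_rot'])
f=8 if x1-x0<=90 else 6
c=np.clip((im[y0:y1,x0:x1].astype(np.float32)-30)*3.5,0,255).astype('uint8')
cv2.imwrite(f'pics/{name}.png',cv2.resize(c[:,:,::-1],None,fx=f,fy=f,interpolation=cv2.INTER_CUBIC))
print(s['time'],s['position'],s2['position'],'vel',np.abs(s['joint_vel']).max());T=R.from_quat(s['tcp_rot']).as_matrix();print(T.round(4),s['finger_gap'],s['force'])
for z in(.068,.128): print('axis pred',z,proj('wrist',s['position']+T@[0,0,z],P))
E
python3 m.py g4 265 160 345 260
```

```text
12.35 [0.5571 0.1507 0.2571] [0.5572 0.1504 0.2572] vel 0.01813686722607451
[[ 0.9394  0.3426 -0.0151]
 [ 0.3424 -0.9394 -0.0154]
 [-0.0195  0.0093 -0.9998]] 0.019317742850344575 [-0.9535  0.6039 -1.1472]
axis pred 0.068 [312.5763 262.0079]
axis pred 0.128 [312.6491 233.846 ]
```

View pics/g4.png

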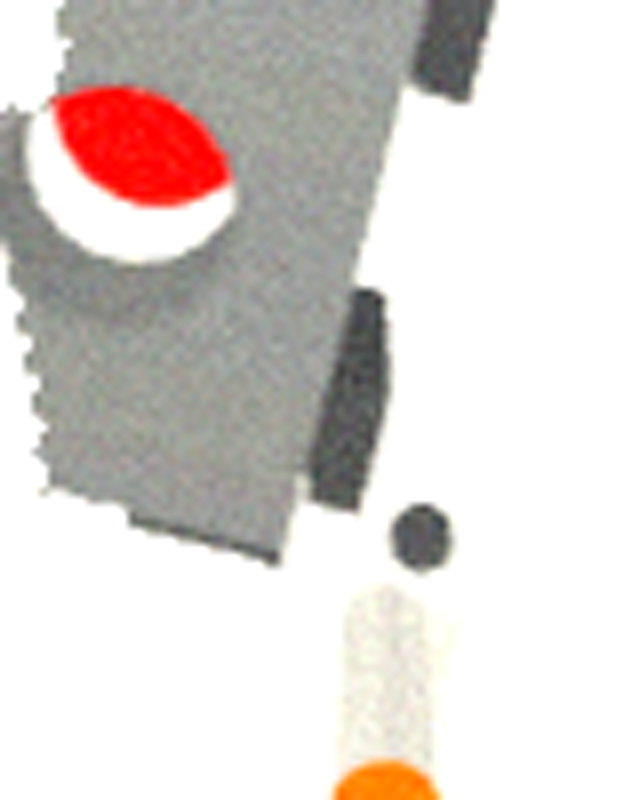

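```bash
python3 - <<'E'
from h import *
np.set_printoptions(precision=4,suppress=True)
d=np.load('last.npz');s={'position':d['pos'],'tcp_rot':d['q']};P=pose('wrist',s)
T=R.from_quat(d['q']).as_matrix()
im=d['im'];c=np.clip((im[165:215,255:310].astype(np.float32)-30)*2.5,0,255).astype('uint8')
c=cv2.resize(c[:,:,::-1],None,fx=12,fy=12,interpolation=cv2.INTER_CUBIC)
B=onz('wrist',(280.1,184.6),.086,P);print(B)
a=np.linspace(0,6.28,60)
for t in a:
    u=proj('wrist',B+.012*np.array([np.cos(t),np.sin(t),0]),P);cv2.circle(c,tuple(int(v) for v in ((u-[255,165]+.5)*12)),2,(0,255,0),-1)
cv2.imwrite('pics/g5.png',c)
tip=d['pos']+T@[0,0,.128];band=d['pos']+T@[0,0,.068];print(tip,band)
print('tool delta tip->bore',T.T@(B-tip))
E
```

```text
[0.5728 0.1823 0.086 ]
[0.5552 0.1488 0.1291] [0.5561 0.1497 0.1891]
tool delta tip->bore [ 0.0288 -0.0259  0.0423]
```

View pics/g5.png

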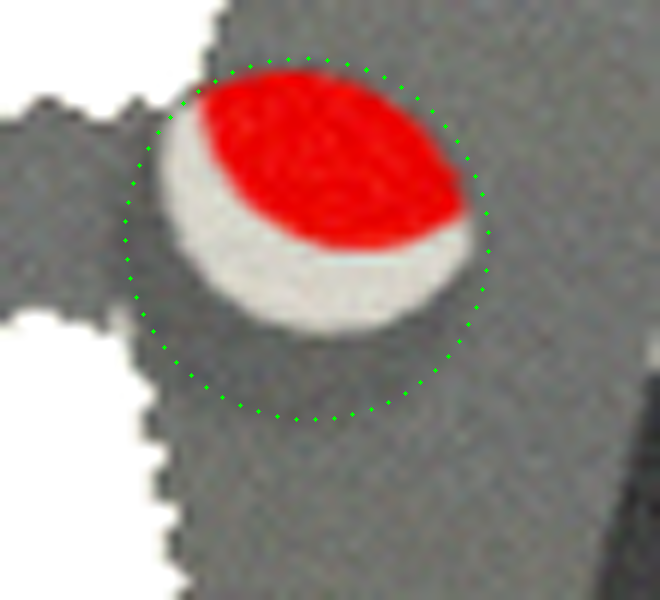

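Call:
{"op": "jog_arm", "data": {"series": [0.24,-0.22,0,0,0.24,-0.22,0,0,0.24,-0.22,0,0,0.24,-0.22,0,0,0,0,0,0,0,0,0,0]}}

```text
time: 12.9
position: [0.5779, 0.1866, 0.257]
tcp_rot: [0.985, 0.172, -0.008, 0.006]
force: [-0.8, -0.8, -0.7]
finger_gap: 0.0201
```

```bash
python3 m.py g6 265 160 365 260
```

```text
12.9 [0.5779 0.1866 0.257 ] [0.5778 0.1869 0.257 ] vel 0.021443897319949765
[[ 0.941   0.3383 -0.0134]
 [ 0.3381 -0.941  -0.015 ]
 [-0.0177  0.0096 -0.9998]] 0.020060201691232987 [-0.7552 -0.8065 -0.6972]
axis pred 0.068 [312.5696 262.0109]
axis pred 0.128 [312.6438 233.8486]
```

View pics/g6.png

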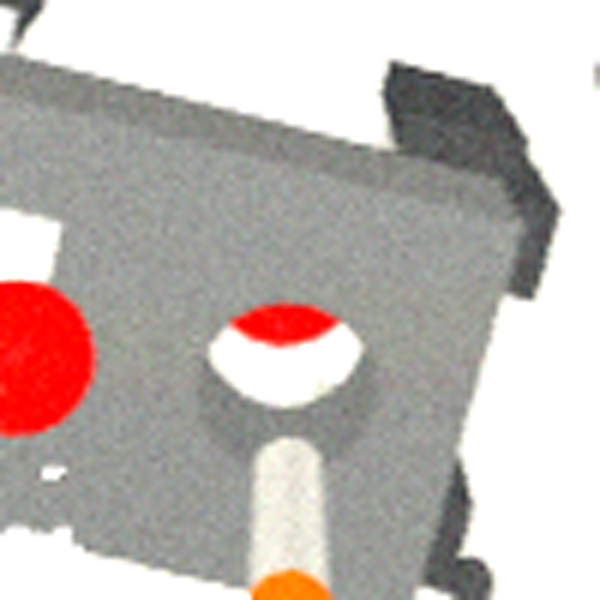

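```bash
cat > fit.py <<'E'
from h import *
import sys
np.set_printoptions(precision=4,suppress=True)
u=float(sys.argv[1]),float(sys.argv[2]);name=sys.argv[3]
d=np.load('last.npz');P=pose('wrist',{'position':d['pos'],'tcp_rot':d['q']});T=R.from_quat(d['q']).as_matrix()
B=onz('wrist',u,.086,P);tip=d['pos']+T@[0,0,.128];band=d['pos']+T@[0,0,.068]
x0,y0=int(u[0])-28,int(u[1])-25
c=np.clip((d['im'][y0:y0+50,x0:x0+56].astype(np.float32)-30)*3,0,255).astype('uint8')
c=cv2.resize(c[:,:,::-1],None,fx=12,fy=12,interpolation=cv2.INTER_CUBIC)
for t in np.linspace(0,6.28,60):
    v=proj('wrist',B+.012*np.array([np.cos(t),np.sin(t),0]),P);cv2.circle(c,tuple(int(w) for w in ((v-[x0,y0]+.5)*12)),2,(0,255,0),-1)
cv2.imwrite(f'pics/{name}.png',c)
print('bore',B,'tip',tip,'band',band,'tip xy err',(tip-B)[:2])
m=T.T@(B-d['pos']);lo=T.T@(B-[0,0,.06]-d['pos']);print('bore mouth in tool',m,'60 below',lo)
E
python3 fit.py 312.9 225.2 g7
```

```text
bore [0.5714 0.1824 0.086 ] tip [0.5762 0.1847 0.129 ] band [0.577  0.1856 0.189 ] tip xy err [0.0048 0.0024]
bore mouth in tool [-0.0046  0.0002  0.1711] 60 below [-0.0035 -0.0004  0.2311]
```

View pics/g7.png

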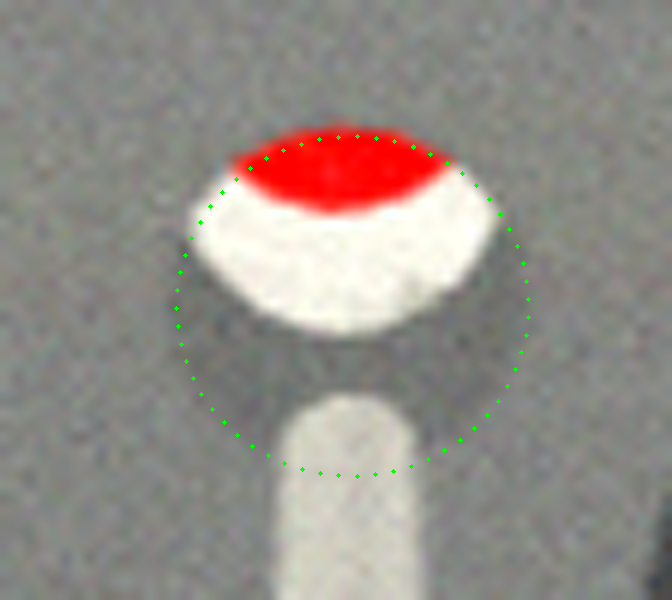

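Call:
{"op": "jog_arm", "data": {"series": [-0.12,-0.01,0,0,0,0,0.25,0,0,0,0.25,0,0,0,0.25,0,0,0,0.2,0,0,0,0,0]}}

```text
time: 13.45
position: [0.5725, 0.184, 0.2253]
tcp_rot: [0.985, 0.171, -0.008, 0.007]
force: [-0.5, -0.4, -2.1]
finger_gap: 0.0198
```

```bash
python3 m.py g8 265 180 365 280
```

```text
13.45 [0.5725 0.184  0.2253] [0.5727 0.184  0.2258] vel 0.003459343170950985
[[ 0.9411  0.3379 -0.0142]
 [ 0.3376 -0.9411 -0.0158]
 [-0.0187  0.0101 -0.9998]] 0.01984984208537457 [-0.5117 -0.4311 -2.0736]
axis pred 0.068 [312.5679 262.0103]
axis pred 0.128 [312.6424 233.848 ]
```

View pics/g8.png

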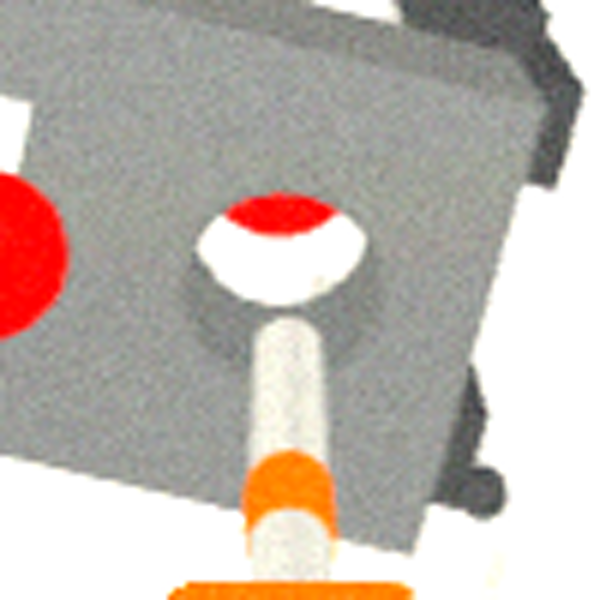

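```bash
python3 - <<'E'
from h import *
np.set_printoptions(precision=4,suppress=True)
i=cams.camera_info('wrist');f,cx,cy,_,_=pose('wrist');M=i['tool_from_camera'];Ci=np.linalg.inv(M)
def pj(X):
    c=Ci@np.r_[X,1];return np.array([cx+f*c[0]/c[2],cy+f*c[1]/c[2]])
for x in(0,-.002,-.004):
  print(x,'tip edge',pj([x+.004,0,.128]),'band low',pj([x+.004,0,.0763]),'band hi',pj([x+.004,0,.0603]),'handle low',pj([x+.01,0,.0283]),'handle top edge',pj([x+.01,0,-.0117]),'sides',pj([x,.01,-.0117]))
d=np.load('last.npz');im=d['im'];m=mask(im,'orange');print(blobs(m,30))
col=im[215:300,308:318].mean(1);
for y in range(215,300): 
  if y in range(225,240) or y in range(250,300): print(y,col[y-215].round(0).tolist(),end=' | ')
E
```

```text
0 tip edge [312.6458 228.416 ] band low [312.5842 250.8304] band hi [312.5595 259.8159] handle low [312.5045 270.2135] handle top edge [312.3929 308.3172] sides [338.7991 332.4356]
-0.002 tip edge [312.6441 231.1374] band low [312.5822 254.0714] band hi [312.5575 263.26  ] handle low [312.5023 274.2195] handle top edge [312.3906 313.2086] sides [338.7007 337.1501]
-0.004 tip edge [312.6424 233.8482] band low [312.5803 257.2972] band hi [312.5555 266.6867] handle low [312.5002 278.2019] handle top edge [312.3883 318.0639] sides [338.603  341.8304]
[([312.6, 260.8], [306, 255, 15, 14, 125]), ([312.7, 278.0], [293, 277, 40, 3, 113]), ([313.0, 292.8], [289, 283, 49, 20, 915]), ([313.0, 331.7], [287, 306, 53, 53, 2692])]
225 [115.0, 114.0, 110.0] | 226 [113.0, 112.0, 108.0] | 227 [112.0, 110.0, 106.0] | 228 [111.0, 110.0, 106.0] | 229 [109.0, 108.0, 104.0] | 230 [92.0, 92.0, 88.0] | 231 [71.0, 71.0, 70.0] | 232 [72.0, 72.0, 71.0] | 233 [84.0, 84.0, 81.0] | 234 [94.0, 94.0, 90.0] | 235 [99.0, 98.0, 94.0] | 236 [100.0, 99.0, 95.0] | 237 [100.0, 99.0, 95.0] | 238 [99.0, 98.0, 94.0] | 239 [10
[... 615 characters left out ...]
| 273 [100.0, 100.0, 95.0] | 274 [100.0, 99.0, 94.0] | 275 [99.0, 98.0, 94.0] | 276 [102.0, 95.0, 90.0] | 277 [127.0, 69.0, 28.0] | 278 [127.0, 68.0, 29.0] | 279 [123.0, 68.0, 30.0] | 280 [95.0, 69.0, 52.0] | 281 [71.0, 70.0, 68.0] | 282 [92.0, 71.0, 59.0] | 283 [127.0, 69.0, 28.0] | 284 [127.0, 69.0, 28.0] | 285 [127.0, 68.0, 30.0] | 286 [127.0, 69.0, 28.0] | 287 [127.0, 69.0, 30.0] | 288 [127.0, 68.0, 28.0] | 289 [127.0, 69.0, 29.0] | 290 [127.0, 69.0, 31.0] | 291 [127.0, 69.0, 29.0] | 292 [127.0, 68.0, 29.0] | 293 [127.0, 69.0, 28.0] | 294 [127.0, 69.0, 29.0] | 295 [127.0, 69.0, 29.0] | 296 [126.0, 68.0, 27.0] | 297 [127.0, 68.0, 28.0] | 298 [126.0, 68.0, 28.0] | 299 [127.0, 69.0, 29.0] |
```

```bash
python3 - <<'E'
from h import *
d=np.load('last.npz');im=d['im']
c=im[220:370,270:360,::-1]
cv2.imwrite('pics/g9.png',cv2.resize(c,None,fx=4,fy=4,interpolation=cv2.INTER_CUBIC))
E
```

```text
(no output)
```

View pics/g9.png

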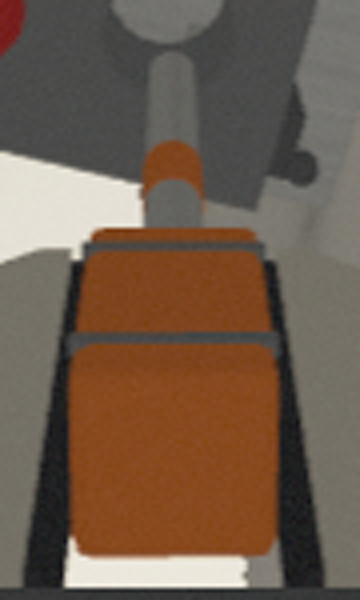

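```bash
python3 fit.py 311.9 227.8 g10
```

```text
bore [0.5718 0.1828 0.086 ] tip [0.5707 0.1819 0.0974] band [0.5716 0.1829 0.1573] tip xy err [-0.0011 -0.0008]
bore mouth in tool [ 0.0015 -0.0006  0.1393] 60 below [ 0.0026 -0.0012  0.1993]
```

View pics/g10.png

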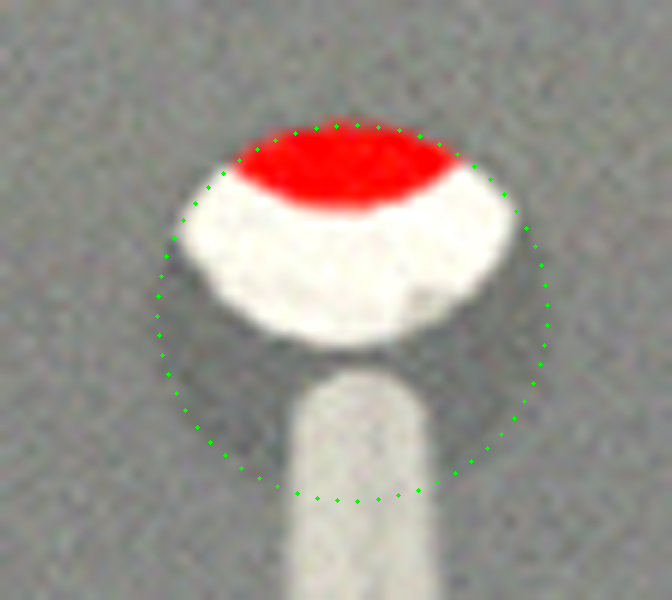

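Call:
{"op": "jog_arm", "data": {"series": [0.15,-0.02,0,0,0,0,0,0,0,0,0.1,0,0,0,0.1,0,0,0,0,0]}}

```text
time: 13.92
position: [0.5778, 0.1864, 0.2195]
tcp_rot: [0.985, 0.171, -0.008, 0.006]
force: [0.2, 0.6, -0.5]
finger_gap: 0.02
```

```bash
python3 m.py g11 265 180 365 280;  python3 fit.py 312.4 232 g12
```

```text
13.9167 [0.5778 0.1864 0.2195] [0.5779 0.1864 0.2198] vel 0.005929797880006363
[[ 0.9412  0.3375 -0.013 ]
 [ 0.3373 -0.9413 -0.0153]
 [-0.0174  0.01   -0.9998]] 0.01996005264406377 [ 0.2098  0.6017 -0.5443]
axis pred 0.068 [312.5678 262.0117]
axis pred 0.128 [312.6425 233.8493]
bore [0.5758 0.1844 0.086 ] tip [0.5761 0.1844 0.0916] band [0.5769 0.1853 0.1516] tip xy err [ 0.0003 -0.    ]
bore mouth in tool [-0.0002 -0.0002  0.1336] 60 below [ 0.0009 -0.0008  0.1936]
```

View pics/g12.png

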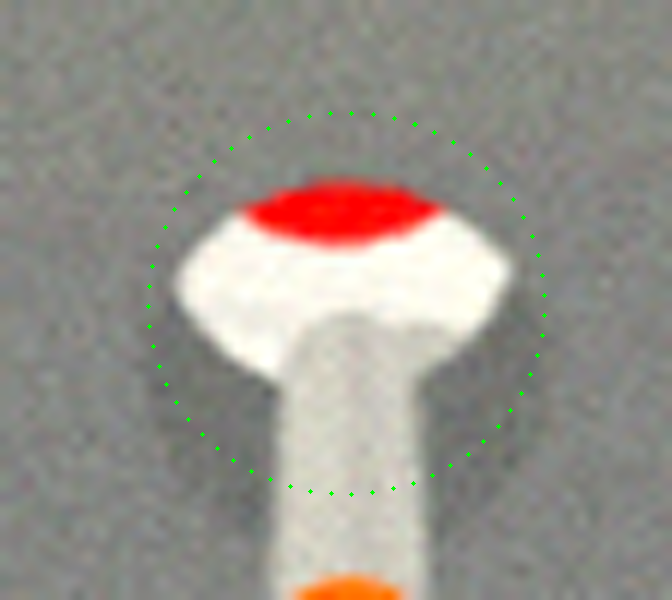

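```bash
python3 fit.py 312.2 237.4 g13
```

```text
bore [0.5719 0.1832 0.086 ] tip [0.5761 0.1844 0.0916] band [0.5769 0.1853 0.1516] tip xy err [0.0042 0.0012]
bore mouth in tool [-0.0042 -0.0003  0.1336] 60 below [-0.0032 -0.0009  0.1936]
```

View pics/g13.png

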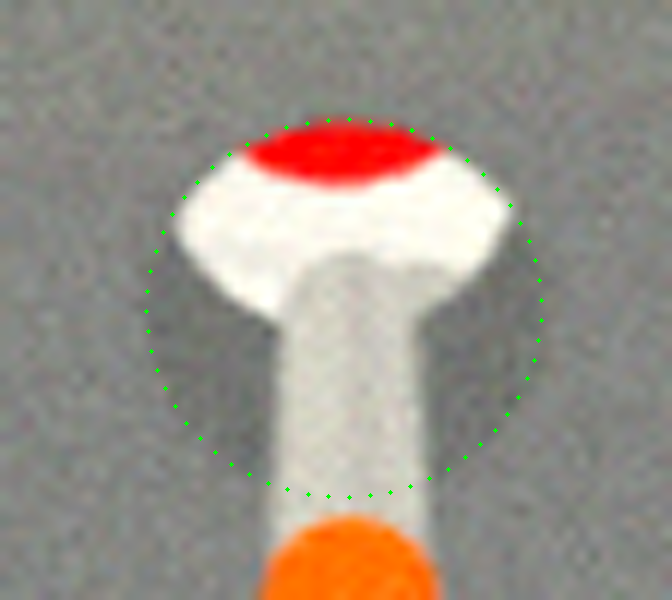

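Call:
{"op": "jog_arm", "data": {"series": [-0.03,-0.02,0.15,0,0,0,0.2,0,0,0,0.2,0,0,0,0.15,0,0,0,0,0]}}

```text
time: 14.38
position: [0.5763, 0.1864, 0.1969]
tcp_rot: [0.985, 0.171, -0.007, 0.006]
force: [0.6, -0.3, -1.0]
finger_gap: 0.0202
```

```bash
python3 m.py g14 265 190 365 290;  python3 fit.py 312.2 241 g15
```

```text
14.3833 [0.5763 0.1864 0.1969] [0.5764 0.1863 0.1972] vel 0.001966590582055439
[[ 0.9412  0.3376 -0.0124]
 [ 0.3374 -0.9413 -0.015 ]
 [-0.0167  0.0099 -0.9998]] 0.02016824127388428 [ 0.5956 -0.2661 -1.0348]
axis pred 0.068 [312.5682 262.0123]
axis pred 0.128 [312.6428 233.8499]
bore [0.5746 0.1849 0.086 ] tip [0.5747 0.1844 0.0689] band [0.5754 0.1853 0.1289] tip xy err [ 0.0001 -0.0004]
bore mouth in tool [-0.0002 -0.0003  0.1109] 60 below [ 0.0008 -0.0009  0.1709]
```

View pics/g15.png

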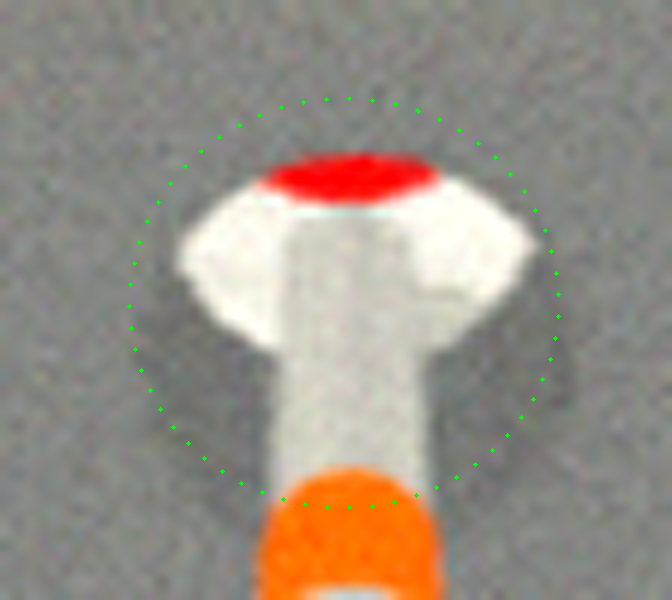

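Call:
{"op": "jog_arm", "data": {"series": [0,0,0.2,0,0,0,0.2,0,0,0,0.2,0,0,0,0.2,0,0,0,0.15,0,0,0,0,0]}}

```text
time: 14.93
position: [0.5761, 0.1859, 0.1656]
tcp_rot: [0.985, 0.171, -0.007, 0.006]
force: [0.0, 0.8, -1.4]
finger_gap: 0.0202
```

```bash
python3 m.py g16 265 200 365 300;  python3 fit.py 312.8 255 g17
```

```text
14.9333 [0.5761 0.1859 0.1656] [0.5762 0.186  0.166 ] vel 0.004000364133629171
[[ 0.9412  0.3375 -0.0122]
 [ 0.3373 -0.9413 -0.0149]
 [-0.0165  0.0099 -0.9998]] 0.020223536002995576 [ 0.0308  0.8019 -1.3838]
axis pred 0.068 [312.5683 262.0127]
axis pred 0.128 [312.6429 233.8502]
bore [0.5755 0.1847 0.086 ] tip [0.5745 0.184  0.0376] band [0.5753 0.1849 0.0976] tip xy err [-0.0009 -0.0007]
bore mouth in tool [0.0003 0.0001 0.0796] 60 below [ 0.0013 -0.0005  0.1396]
```

View pics/g17.png

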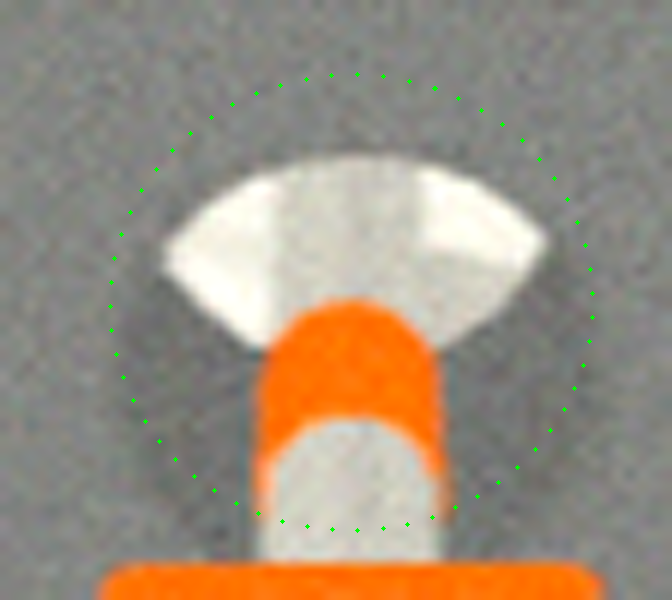

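Call:
{"op": "jog_arm", "data": {"series": [-0.02,0,0.13,0,0,0,0.13,0,0,0,0.1,0,0,0,0,0,0,0,0,0]}}

```text
time: 15.4
position: [0.5758, 0.1858, 0.1544]
tcp_rot: [0.985, 0.171, -0.007, 0.006]
force: [0.6, 0.2, -0.8]
finger_gap: 0.0199
```

```bash
python3 m.py g18 265 200 365 300;  python3 fit.py 313 265.5 g19; python3 - <<'E'
from h import *
im=cams.camera('scene');cv2.imwrite('pics/g18s.png',cv2.resize(im[160:270,320:440,::-1],None,fx=6,fy=6,interpolation=cv2.INTER_CUBIC))
E
```

```text
15.4 [0.5758 0.1858 0.1544] [0.5758 0.1858 0.1545] vel 0.005337206384224944
[[ 0.9412  0.3375 -0.0112]
 [ 0.3374 -0.9413 -0.0145]
 [-0.0154  0.0098 -0.9998]] 0.019935913611504697 [ 0.6283  0.2398 -0.7679]
axis pred 0.068 [312.5687 262.0137]
axis pred 0.128 [312.6433 233.8511]
bore [0.573  0.1838 0.086 ] tip [0.5744 0.1839 0.0265] band [0.575  0.1848 0.0865] tip xy err [0.0014 0.0001]
bore mouth in tool [-0.0023  0.0002  0.0685] 60 below [-0.0014 -0.0003  0.1285]
```

View pics/g19.png

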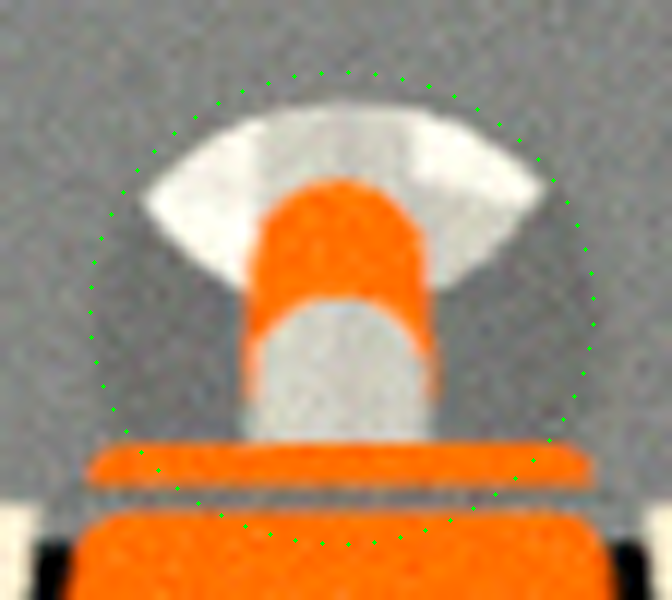

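View pics/g18s.png

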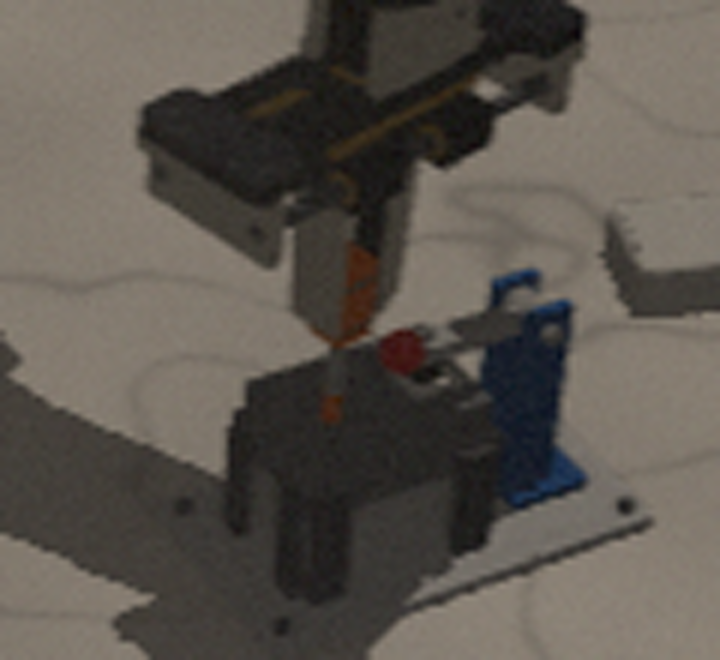

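Call:
{"op": "jog_arm", "data": {"series": [-0.02,0,0,0,0,0,0,0,0,0,0,0]}}

```text
time: 15.75
position: [0.5755, 0.1857, 0.1551]
tcp_rot: [0.985, 0.171, -0.006, 0.006]
force: [-0.1, 0.7, -0.5]
finger_gap: 0.0199
```

```bash
python3 m.py g20 265 200 365 300;  python3 fit.py 313 267.5 g21; python3 - <<'E'
from h import *
im=cams.camera('scene');print([b for b in blobs(mask(im,'orange'),4)],[b for b in blobs(mask(im,'red'),10) if 370<b[0][0]<400])
for z in(.126,.094,.078): print(z,proj('scene',[.572,.1835,z]),proj('scene',[.568,.1835,z]))
s=robot.state();print(s['time'],s['position'],s['joint_vel'].round(4),s['finger_gap'],s['force'])
t=cams.camera('top');b=blobs(mask(t,'red'),10);print([x for x in b if x[0][0]<300])
print(onz('top',(238,246),.102))
E
```

```text
15.75 [0.5755 0.1857 0.1551] [0.5754 0.1856 0.1551] vel 0.0038742418711262038
[[ 0.9413  0.3374 -0.0103]
 [ 0.3373 -0.9413 -0.0141]
 [-0.0144  0.0098 -0.9998]] 0.019878289835515886 [-0.1047  0.6618 -0.4681]
axis pred 0.068 [312.5689 262.0146]
axis pred 0.128 [312.6435 233.8519]
bore [0.5713 0.1832 0.086 ] tip [0.5741 0.1839 0.0271] band [0.5748 0.1847 0.0871] tip xy err [0.0028 0.0007]
bore mouth in tool [-0.0037  0.0002  0.0691] 60 below [-0.0029 -0.0003  0.1291]
[] [([386.6, 218.0], [384, 215, 6, 6, 27])]
0.126 [375.33594756 214.39950178] [374.66192748 213.5172526 ]
0.094 [374.59317038 224.16344901] [373.93134467 223.27414474]
0.078 [374.23049456 228.93089157] [373.57460477 228.03838596]
15.85 [0.57541275 0.18563    0.15504511] [ 0.0004  0.0008 -0.0002 -0.0002  0.0001 -0.0015 -0.0017] 0.019935774966228496 [-0.17036256  0.61385806  0.09388144]
[]
[0.56391733 0.22084091 0.102     ]
```

View pics/g21.png

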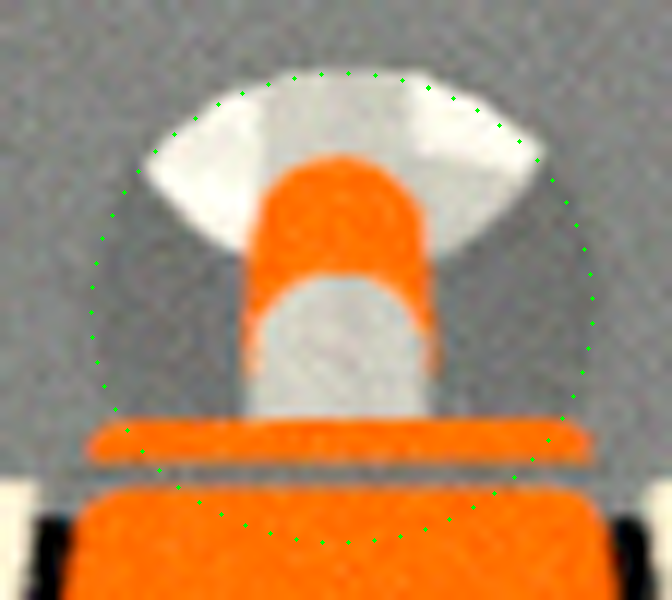

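```bash
python3 -c "
from plant import robot
print(robot.sign_off());s=robot.state();print(s['time'],s['position'],s['finger_gap'])"
```

```text
the job is handed in; nothing more can be done
None
the job is handed in; nothing more can be done
```

I handed the job in at about 15.9 s of the 64 s. No verdict came back, so the result rests on my own last checks:

- **Clamp:** I pushed the red-knobbed clamp over centre and it fell shut by its own weight. In the last scene picture the arm lies flat and the ball is where it was when it first settled.
- **Probe:** I gripped the orange probe at 35 N, lifted it clear and lowered it through the bore, still held. The finger gap was 19.9 mm on the 20 mm handle, and the arm was practically still.
- **Centring:** By the wrist camera the rod is about 1.2 mm off the bore's axis at the band and under 1 mm off at the tip. The tool leans about 1°, and I allowed for this by centring between the two.
- **Depth:** The tool height puts the middle of the band about 0.8 mm above the block's top face. The scene camera suggested it was 1–2.5 mm too low just before a final 0.7 mm rise. Both are well within the 8 mm allowed.
- **Contact:** In every wrist picture taken during the descent, a clear gap showed around the rod. No force jumped at any step.

**Checks that disagreed or failed:**
- The wrist and top cameras differ by about 4 mm in world x. I centred using only the wrist camera, where rod and bore show in the same picture.
- An early centring assumed the probe sat on the tool axis; it was about 2.5 mm off. I corrected this before the tip reached the block.
- My final colour check from the top and scene cameras found no orange, because the gripper hides or shades the probe there. I checked that depth by eye instead.
- I did not re-measure the blue gauge or the other bench items at the end.

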